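Show a tablet's rear label to the reader

ROBOT

A 7-joint arm with a two-finger parallel gripper is mounted at the origin on the work surface. World frame = base frame: x ahead of the robot, y to its left, z up, the work surface at z = 0. Lengths are in m, angles in rad, forces in N, time in s.
With the tool pointing down it reaches from about 0.425 to 0.925 m from the base axis. Payload 6.8 kg.
Tool frame: the origin (TCP) lies at the very end of the fingers, on their centre line; the grasp point (between the pads) lies 19 mm behind it; z points along the fingers, y is the direction in which the jaws open and shut (so a half turn about z gives the same grasp; the last joint's range is limited). The gripper opens to 88 mm and grips with 3 to 60 N. Pads are 20 mm wide; open, the fingers measure 115 mm over their backs; the gripper's body (75 mm by 178 mm) begins 61 mm behind the grasp point.
Start: joints at [-1.437, 0.477, 0.022, 1.555, -0.011, 1.109, -0.083], TCP at [0.162, 0.655, 0.223] pointing down, gripper open.
Joint ranges: [-2.96, 2.96], [-0.34, 2.1], [-1.41, 1.46], [0.24, 2.44], [-1.37, 4.51], [0.17, 1.92], [-2.96, 2.96]. Speed limits (rad/s): [2.39, 2.39, 3.14, 3.14, 3.14, 3.14, 3.14].

INTERFACE

Orientations are given as a unit quaternion [x, y, z, w].
In Python, from plant import state, read_camera, sign_off gives the robot as it stands.
- The arm moves only by the tool play_rows, never from a script. Its argument "deltas" is a list of rows, each an object with "dp": the shift along the tool's x, y, z each as a share of 0.06 m, from -1 to 1, a list of three; "yaw": the turn about the tool's z as a share of 180 degrees, from -1 to 1; "jaw": the opening, from 0 (shut) to 1 (fully open). In form: [{"dp": [tx, ty, tz], "yaw": yaw, "jaw": jaw}, ...]. A call has exactly 8 rows; each row shifts and turns the pose as measured when the row begins, along the tool's axes as they then stand; what a row does not reach is not made up. A row lasts 1/8 s, in which the tool goes at most 62.5 mm and 10.7 degrees, less where a joint would pass 70% of its speed; a pose out of reach is approached as far as the arm can. A call with a number of a shift or a turn outside -1 to 1 is refused whole. A call with a gripper value outside its range is refused whole. The fingers move at their own pace and stop on an object; "grip_force" is the grip in N (left out, the last holds). Time passes only in rows, so rows that do not move let the fingers close, or fill a call up. It gives the time, the measured TCP pose, the force and the opening at its end, in the units of the state.
- state(): the state, without advancing time (a new reading comes with each control period).
- read_camera(name): name is "scene" or "top" or "wrist"; returns a dict with "frame" (400x640x3 uint8, blue, green, red), "K" (3x3 intrinsics, pixels), "D" ([k1, k2, p1, p2, k3] as OpenCV has them; the pictures are not rectified), "world_from_camera" (4x4, takes a point from camera to world coordinates). Camera axes: x right, y down, z forward; pixel columns grow to the right and rows downward; lengths in m; the calibration is good to about 2 mm. A picture is of the moment at which its call begins. There is no depth.
- sign_off(): hands the job in, once; it reports no verdict.
The state is a dict: "clock": time; "q": joint angles; "qvel": joint speeds; "joint_torque": joint torques, N m; "ee_pos": TCP position; "ee_rot": TCP orientation; "ft_force": force on the tool from outside, world axes, zero at the start; "torque": the same for the moment, N m; "gripper_width": finger opening in m.
Only numpy, scipy, OpenCV 4.12 (cv2) and the standard library are available. Lean on these libraries where they do the work, as an engineer would, in place of code of your own. Each camera call takes 0.05 s, during which the arm holds its last target. There are 200 camera calls.

TASK

Take the larger of the two tablets from its stand, lift it to the label reader and hold it with its back square against the reader's spring hood, its middle on the middle of the hood, pressed lightly so that the hood gives about 6 mm, for two seconds. Then set it down, not dropped, in the other stand, the one that was empty from the start, fully down and leaning back just as it stood before, and let go. Never push the hood to its stop, and leave the smaller tablet, the mug, the spray can and the screwdriver where they are.

Things in the scene. Friction and masses are not known exactly. Their poses are not given: they have to be found in the camera images.
- tablet: larger tablet, black rigid slab 110 wide, 150 tall, 10 mm thick, 0.17 to 0.35 kg, screen in front, paper label behind. Origin: middle of its lower edge at the back face; x out of the screen (back x=0, screen x=10 mm), y along its width, z up its height. It stands on its lower edge, top leaning 25 degrees towards the robot, screen away from it. Its top 50 mm are free of the stand, for pinching
- tablet_mid (a point): centre of the larger tablet: 5 mm in front of the back face, 75 mm above the lower edge; axes as tablet
- small_tablet: the smaller tablet, black, 80 wide, 125 tall, 12 mm thick, leaning in its own stand; origin and axes like the larger one. A bystander
- empty_stand_seat (a point): empty stand: where a seated tablet's origin belongs, middle of the ledge at the prongs' front face, 45 mm over the desk. z vertical, x level from prongs to lip (away from the robot at yaw 0), y along the ledge. Up the prongs is (-0.423, 0, 0.906), out of the prongs (0.906, 0, 0.423) in these axes; a tablet leans back on the prongs. Prongs to lip: 24 mm
- empty_stand: the empty stand itself, foot 120 x 120 mm; origin on the desk 45 mm straight below its seat point, same axes
- full_stand_seat (a point): same point and axes of the stand in which the larger tablet starts. All three stands are alike: dark foot, aluminium ledge 120 mm wide (square to the prongs) with a front lip 12 mm high, and behind it two prongs 18 mm wide, 36 mm either side of the middle, reaching 100 mm up the slope from the ledge
- reader: label reader: dark foot 160 x 110 mm, grey column on the robot's side, white tilted head carrying a black rubber hood, an open frame 60 wide and 56 high with 4 mm walls, centred on the viewing axis. Origin on the desk, z up, x to the viewing side (away from the robot at yaw 0)
- view (a point): fixed point on the viewing axis, 205 mm over the desk. x: along that axis out of the hood, away from the robot and 40 degrees above level; y: level across the hood; z: up along the hood's face. Hold the tablet with its x, y, z along these. The free hood's rim lies 0 to 25 mm out along x from here, set differently each time and not told: find it by touch. It holds its setting below 40 N
- hood (a joint): how far the hood is pushed in against its spring, m: 0 free, 0.018 the stop. It starts to give at about 1.3 N and takes 0.5 N more per mm (about 4.3 N at 6 mm), and springs back by itself
- mug: white mug, 76 mm wide, 90 mm tall, origin under its middle; bystander
- spray_can: blue can, 52 mm wide, 170 mm tall, origin under its middle; bystander
- screwdriver: screwdriver lying on the desk, x along its length; bystander
Mind the look-alikes: they are no part of the job. Leave any blue or turquoise look-alike of the tablet alone.

How it is judged:
On the way, in this order (a step that is already met when the one before it is completed fails the run):
1. the tablet is held still, upright, square and centred with its back against the hood, which is pressed in 3 to 10 mm, for two seconds (value of joint hood between 0.003 and 0.01 m and y of tablet_mid in the frame of view between -0.01 and 0.01 m and z of tablet_mid in the frame of view between -0.012 and 0.012 m and x of tablet_mid in the frame of view between -0.01 and 0.035 m and x of reader in the frame of tablet below -0.05 m and z of reader in the frame of tablet below 0 m and angle between the x axis of tablet and the x axis of view, either way round below 0.14 rad and angle between the z axis of tablet and the z axis of view, either way round below 0.14 rad and linear speed of tablet below 0.03 m/s and contact force between the fingers and tablet above 1 N), for 1.8 s.
2. the tablet is set down on the empty stand's ledge while still held (x of tablet in the frame of empty_stand_seat between -0.01 and 0.025 m and y of tablet in the frame of empty_stand_seat between -0.018 and 0.018 m and z of tablet in the frame of empty_stand_seat between -0.008 and 0.016 m and contact force between the fingers and tablet above 0.5 N and contact force between tablet and empty_stand above 0.5 N and linear speed of tablet below 0.15 m/s), for 0.1 s.
At the end, for the whole second after the job is handed in: the larger tablet stands upright in the empty stand, screen to the front, its origin -8 to +18 mm in x, 15 mm either way in y and -7 to +12 mm in z from the seat point, leaning 20 to 36 degrees, square to the stand within 7 degrees, at rest and released; the hood is free again (x of tablet in the frame of empty_stand_seat between -0.008 and 0.018 m and y of tablet in the frame of empty_stand_seat between -0.015 and 0.015 m and z of tablet in the frame of empty_stand_seat between -0.007 and 0.012 m and angle between tablet's own z axis and vertical between 0.35 and 0.63 rad and x of empty_stand in the frame of tablet below 0 m and angle between the y axis of tablet and the y axis of empty_stand_seat, either way round below 0.12 rad and linear speed of tablet below 0.02 m/s and contact force between the fingers and tablet below 0.1 N and value of joint hood below 0.002 m); the robot touches nothing.
It fails at once if the hood is pushed in more than 15 mm, to its stop (value of joint hood above 0.015 m).
It fails at once if the tablet is dropped on the desk (height (world z) of tablet_mid below 0.06 m).
It fails at once if the smaller tablet is disturbed (distance of small_tablet from where it was at the start of the episode above 0.02 m).
It fails at once if the mug, spray can or screwdriver is disturbed (distance of any of mug, spray_can, screwdriver from where it was at the start of the episode above 0.025 m).
It also fails if it takes over 69 s, if anything falls off the work surface, if the arm or the gripper's body presses on something with over 40 N, if the wrist force passes 120 N, or if a joint passes its speed limit or range.

## Working session

There is one attempt and no reset: what is moved stays moved. The work goes in short steps, Python scripts to look and compute and a tool call to move; the robot and the scene stay as the last step left them, time stands still between calls to the robot, and variables do not carry over. Pictures are saved under pics/ and viewed, and the job is handed in when it is done.

Besides the shell and the picture viewer there is one more tool, called after "Emit:" as name(argument=value, ...) on one line, values as JSON. play_rows: Moves the arm, as the interface text tells. Shift numbers are shares of 0.06 m and turn numbers shares of 180 degrees, none past 1 either way. Its arguments: {"type":"object","properties":{"deltas":{"type":"array"},"grip_force":{"type":"number"}},"required":["deltas"]}

```bash
ls; mkdir -p pics; cat > h.py <<'E'
import numpy as np, cv2
from plant import state, read_camera
from scipy.spatial.transform import Rotation as R
def snap(n,f):
    d=read_camera(n); cv2.imwrite('pics/'+f+'.png',d['frame']); np.savez('pics/'+f+'.npz',**{k:np.array(v) for k,v in d.items()}); return d
def load(f): return np.load('pics/'+f+'.npz')
def ray(d,uv):
    p=cv2.undistortPoints(np.array(uv,float).reshape(-1,1,2),d['K'],d['D']).reshape(-1,2)
    T=d['world_from_camera']; v=np.c_[p,np.ones(len(p))]@T[:3,:3].T
    return T[:3,3],v/np.linalg.norm(v,axis=1)[:,None]
def onz(d,uv,z):
    o,v=ray(d,uv); return o+v*((z-o[2])/v[:,2])[:,None]
def tri(d1,a,d2,b):
    o1,v1=ray(d1,a);o2,v2=ray(d2,b);out=[]
    for x,y in zip(v1,v2):
        A=np.eye(3)*2-np.outer(x,x)-np.outer(y,y)
        p=np.linalg.solve(A,(np.eye(3)-np.outer(x,x))@o1+(np.eye(3)-np.outer(y,y))@o2)
        e=[np.linalg.norm(np.cross(p-o,w)) for o,w in((o1,x),(o2,y))]; out.append(np.r_[p,max(e)])
    return np.array(out)
def proj(d,P):
    T=np.linalg.inv(d['world_from_camera']); r=cv2.Rodrigues(T[:3,:3])[0]
    return cv2.projectPoints(np.array(P,float).reshape(-1,1,3),r,T[:3,3],d['K'],d['D'])[0].reshape(-1,2)
def st():
    s=state(); r=R.from_quat(s['ee_rot']).as_matrix()
    print('t',s['clock'],'p',np.round(s['ee_pos'],4),'w',round(s['gripper_width'],4),'F',np.round(s['ft_force'],2),'M',np.round(s['torque'],2)); print(np.round(r,3).tolist(),'q',np.round(s['q'],3)); return s,r
E
python3 - <<'E'
from h import *
np.set_printoptions(suppress=True,precision=4)
st()
for n in ('scene','top','wrist'):
    d=snap(n,n+'0'); print(n,d['K'][0][0],np.array(d['world_from_camera']).round(3).tolist())
E
```

```text
pics
t 0.0 p [0.1615 0.6548 0.2217] w 0.0879 F [-0.46  0.08  0.75] M [0.04 0.   0.01]
[[-0.971, 0.239, -0.0], [0.239, 0.971, -0.002], [-0.0, -0.002, -1.0]] q [-1.437  0.478  0.022  1.556 -0.012  1.109 -0.083]
scene 445.0940130250704 [[0.342, 0.808, -0.479, 1.093], [0.94, -0.289, 0.183, -0.142], [0.01, -0.513, -0.858, 1.227], [0.0, 0.0, 0.0, 1.0]]
top 507.6228582937669 [[-0.022, -0.995, 0.097, 0.348], [-1.0, 0.022, -0.002, 0.09], [0.0, -0.097, -0.995, 1.634], [0.0, 0.0, 0.0, 1.0]]
wrist 338.26815272508304 [[0.241, 0.93, 0.279, 0.085], [0.971, -0.23, -0.069, 0.673], [-0.0, 0.287, -0.958, 0.384], [0.0, 0.0, 0.0, 1.0]]
```

```bash
sleep 1; ls pics
```

```text
scene0.npz
scene0.png
top0.npz
top0.png
wrist0.npz
wrist0.png
```

View pics/scene0.png

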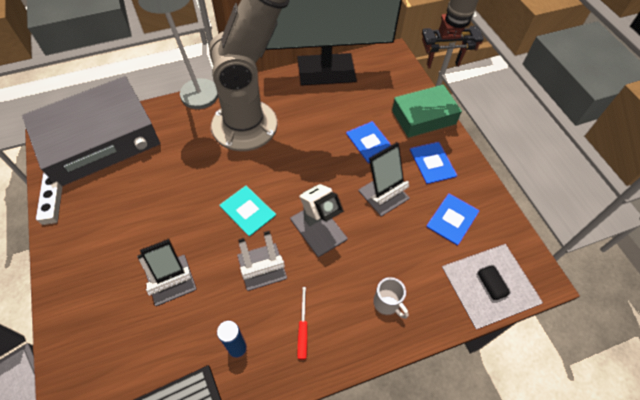

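View pics/top0.png

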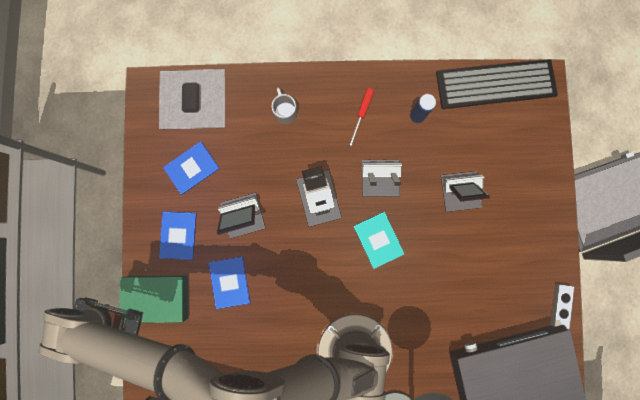

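View pics/wrist0.png

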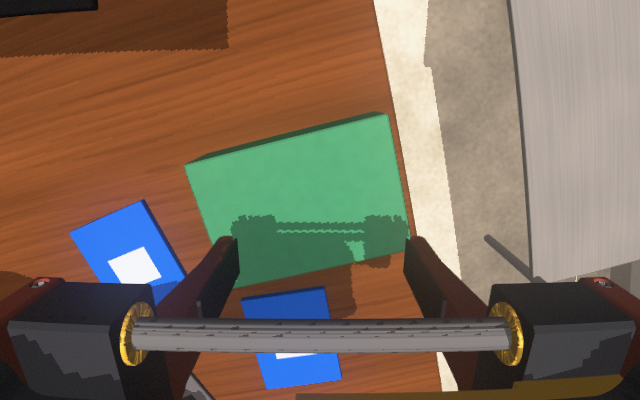

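```bash
python3 - <<'E'
from h import *
t=cv2.imread('pics/top0.png'); s=cv2.imread('pics/scene0.png')
c=cv2.resize(t[150:240,205:405],None,fx=4,fy=4,interpolation=cv2.INTER_CUBIC)
cv2.imwrite('pics/c1.png',c)
c=cv2.resize(s[130:300,225:425],None,fx=3.5,fy=3.5,interpolation=cv2.INTER_CUBIC)
cv2.imwrite('pics/c2.png',c)
E
```

```text
(no output)
```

View pics/c1.png

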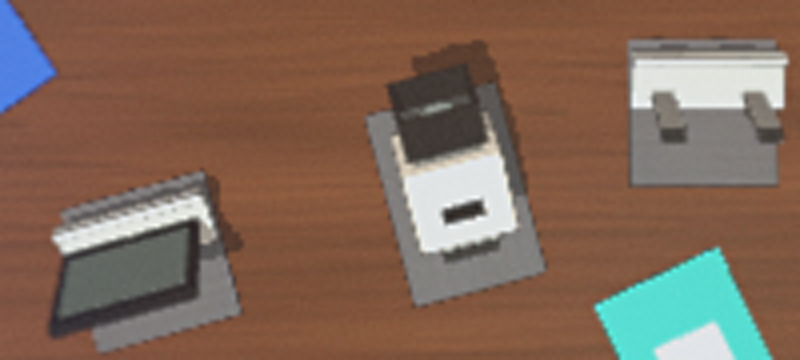

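View pics/c2.png

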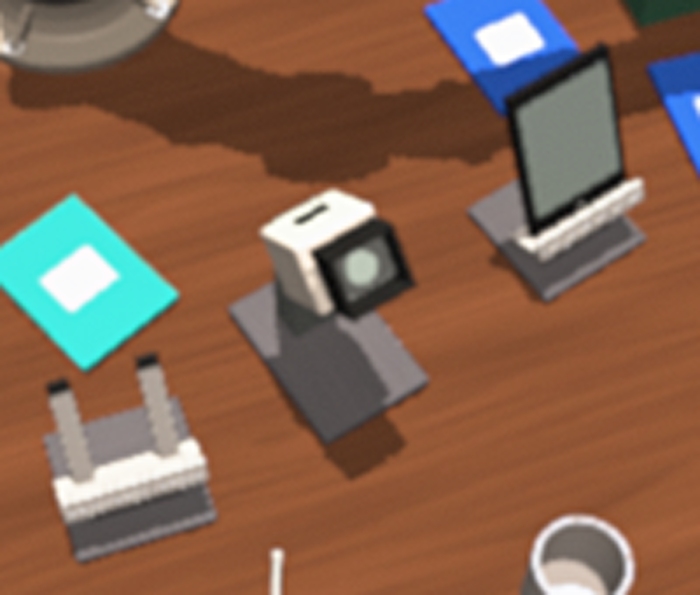

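Emit:
play_rows(deltas=[{"dp": [0, 0, -1], "yaw": 0, "jaw": 1}, {"dp": [0, 0, -1], "yaw": 0, "jaw": 1}, {"dp": [0, 0, -1], "yaw": 0, "jaw": 1}, {"dp": [0, 0, -0.5], "yaw": 0.05, "jaw": 1}, {"dp": [-0.5, -1, 0], "yaw": 0.05, "jaw": 1}, {"dp": [-0.5, -1, 0], "yaw": 0.05, "jaw": 1}, {"dp": [-0.5, -1, 0], "yaw": 0.05, "jaw": 1}, {"dp": [-0.5, -1, 0], "yaw": 0.05, "jaw": 1}])

```text
clock: 1.15
ee_pos: [0.1175, 0.4083, 0.4342]
ee_rot: [0.502, 0.865, -0.005, 0.002]
ft_force: [-0.7, 0.4, 1.1]
gripper_width: 0.0878
```

```bash
python3 - <<'E'
from h import *
np.set_printoptions(suppress=True,precision=4)
d=load('top0'); s=load('scene0')
f=lambda a:np.array(a,float)/4+[204.6,149.6]
for n,c in dict(reader=[(365,117),(495,85),(547,270),(415,305)],empty=[(628,40),(777,40),(777,186),(629,186)],full=[(60,213),(205,173),(241,315),(98,352)]).items():
    P=onz(d,f(c),0.006); e=P[1]-P[2]; e2=P[0]-P[1]; e3=P[0]-P[3]
    print(n,P[:,:2].mean(0),'yaw',np.degrees(np.arctan2(e[1],e[0])),np.degrees(np.arctan2(e3[1],e3[0])),np.degrees(np.arctan2(-e2[0],e2[1])),np.linalg.norm(e),np.linalg.norm(e2))
g=lambda a:np.array(a,float)/3.5+[224.8,129.8]
# tablet top corners: scene vs top
print('tablet corners',tri(d,f([(200,290),(50,333)]),s,g([(508,98),(604,46)])))
print('tab',tri(d,f([(50,333),(200,290)]),s,g([(604,46),(508,98)])))
st()
E
```

```text
reader [0.489  0.1033] yaw 14.267413236978921 13.814298530148656 12.685495781335922 0.15537451663785523 0.10825636113437243
empty [ 0.5504 -0.0982] yaw -2.130185711648881 -1.3073410284028248 -1.1650486986741067 0.11918375234622387 0.12134872981314422
full [0.4384 0.3495] yaw 13.59787351212771 15.050918855464069 14.221850220808003 0.11831517180626053 0.12164766352752635
tablet corners [[0.4093 0.2878 0.1875 0.0025]
 [0.3799 0.3953 0.1777 0.0002]]
tab [[0.3799 0.3953 0.1777 0.0002]
 [0.4093 0.2878 0.1875 0.0025]]
t 1.15 p [0.1175 0.4083 0.4342] w 0.0878 F [-0.75  0.45  1.11] M [-0.04  0.06 -0.03]
[[-0.495, 0.869, -0.002], [0.869, 0.495, -0.01], [-0.008, -0.006, -1.0]] q [-1.533 -0.09   0.087  1.781  0.008  1.461 -0.929]
```

Emit:
play_rows(deltas=[{"dp": [0, 0, -0.2], "yaw": 0.06, "jaw": 1}, {"dp": [0, 0, 0], "yaw": 0.06, "jaw": 1}, {"dp": [0, 0, 0], "yaw": 0.06, "jaw": 1}, {"dp": [0, 0, 0], "yaw": 0.06, "jaw": 1}, {"dp": [0, 0, 0], "yaw": 0.06, "jaw": 1}, {"dp": [0, 0, 0], "yaw": 0.06, "jaw": 1}, {"dp": [0, 0, 0], "yaw": 0, "jaw": 1}, {"dp": [0, 0, 0], "yaw": 0, "jaw": 1}])

```text
clock: 2.15
ee_pos: [0.1158, 0.4016, 0.4457]
ee_rot: [0.885, 0.466, -0.004, 0.004]
ft_force: [0.1, 1.2, -0.1]
gripper_width: 0.0879
```

Emit:
play_rows(deltas=[{"dp": [0.04, 1, -0.3], "yaw": -0.034, "jaw": 1}, {"dp": [-0.06, 1, -0.3], "yaw": -0.034, "jaw": 1}, {"dp": [-0.16, 0.98, -0.3], "yaw": -0.034, "jaw": 1}, {"dp": [-0.27, 0.96, -0.3], "yaw": -0.034, "jaw": 1}, {"dp": [-0.37, 0.93, -0.3], "yaw": -0.034, "jaw": 1}, {"dp": [-0.46, 0.88, -0.3], "yaw": -0.034, "jaw": 1}, {"dp": [-0.56, 0.83, -0.3], "yaw": -0.034, "jaw": 1}, {"dp": [-0.64, 0.77, -0.3], "yaw": -0.034, "jaw": 1}])

```text
clock: 3.15
ee_pos: [0.5258, 0.1643, 0.5912]
ee_rot: [0.588, 0.808, -0.004, 0.003]
ft_force: [0.2, 0.9, 0.4]
gripper_width: 0.0879
```

```bash
python3 -c "
from h import *
st()"
```

```text
t 3.15 p [0.5258 0.1643 0.5912] w 0.0879 F [0.16 0.9  0.38] M [ 0.   -0.01  0.04]
[[-0.307, 0.952, -0.001], [0.952, 0.307, -0.01], [-0.01, -0.004, -1.0]] q [-1.024  0.178  0.769  1.222 -0.116  1.793  0.024]
```

Emit:
play_rows(deltas=[{"dp": [0, 0, -0.8], "yaw": 0, "jaw": 1}, {"dp": [0, 0, -0.8], "yaw": 0, "jaw": 1}, {"dp": [0, 0, -0.8], "yaw": 0, "jaw": 1}, {"dp": [0, 0, -0.8], "yaw": 0, "jaw": 1}, {"dp": [0, 0, -0.8], "yaw": 0, "jaw": 1}, {"dp": [0, 0, -0.8], "yaw": 0, "jaw": 1}, {"dp": [0, 0, -0.8], "yaw": 0, "jaw": 1}, {"dp": [0, 0, -0.8], "yaw": 0, "jaw": 1}])

```text
clock: 4.15
ee_pos: [0.4875, 0.1484, 0.7711]
ee_rot: [0.579, 0.805, 0.097, 0.083]
ft_force: [1.8, 0.3, -0.9]
gripper_width: 0.0877
```

```bash
python3 -c "
from h import *
st()"
```

```text
t 4.15 p [0.4875 0.1484 0.7711] w 0.0877 F [ 1.81  0.31 -0.85] M [-0.08  0.17 -0.04]
[[-0.316, 0.916, 0.247], [0.948, 0.311, 0.06], [-0.022, 0.253, -0.967]] q [-1.48   0.025  1.108  0.961  0.013  1.915 -0.044]
```

```bash
cat > kin.py <<'E'
import numpy as np, itertools
from scipy.optimize import least_squares
from scipy.spatial.transform import Rotation as R
rz=lambda a:R.from_euler('z',a).as_matrix(); ry=lambda a:R.from_euler('y',a).as_matrix()
def fk(q,P,s):
    z0,a,b,L,o1,o7,e1,e2,r0=P
    M=rz(s[0]*q[0]+o1); p=np.array([0,0,z0])+M@[r0,0,0]
    M=M@ry(q[1])@rz(s[1]*q[2]); p=p+M@[e1,0,a]
    M=M@ry(q[3]); p=p+M@[e2,0,b]
    M=M@rz(s[2]*q[4])@ry(q[5]); p=p+M@[0,0,L]
    return p,M@rz(s[3]*q[6]+o7)
E
cat > data.py <<'E'
D=[([-1.437,.478,.022,1.556,-.012,1.109,-.083],[.1615,.6548,.2217],[[-0.971, 0.239, -0.0], [0.239, 0.971, -0.002], [-0.0, -0.002, -1.0]]),
([-1.533,-.09,.087,1.781,.008,1.461,-.929],[.1175,.4083,.4342],[[-0.495, 0.869, -0.002], [0.869, 0.495, -0.01], [-0.008, -0.006, -1.0]]),
([-1.024,.178,.769,1.222,-.116,1.793,.024],[.5258,.1643,.5912],[[-0.307, 0.952, -0.001], [0.952, 0.307, -0.01], [-0.01, -0.004, -1.0]]),
([-1.48,.025,1.108,.961,.013,1.915,-.044],[.4875,.1484,.7711],[[-0.316, 0.916, 0.247], [0.948, 0.311, 0.06], [-0.022, 0.253, -0.967]])]
E
python3 - <<'E'
from kin import *; from data import D
np.set_printoptions(suppress=True,precision=4)
def res(P,s):
    o=[]
    for q,p,M in D:
        a,b=fk(q,P,s); o+=[*(a-p),*(.3*(b-np.array(M)).ravel())]
    o+=[*(np.array(P)[6:]*.01)]
    return np.array(o)
best=[]
for s in itertools.product([1,-1],repeat=4):
  for o1 in (0,np.pi/2,-np.pi/2,np.pi):
    for o7 in (0,np.pi/2,-np.pi/2,np.pi):
      f=least_squares(res,[.34,.53,.48,.385,o1,o7,0,0,0],args=(s,)); best.append((f.cost,s,f.x))
best.sort(key=lambda t:t[0])
for b in best[:6]: print(b)
print(res(best[0][2],best[0][1]).reshape(-1)[:48].round(4))
E
```

```text
(np.float64(0.0002883098912240556), (-1, -1, -1, -1), array([ 0.3322,  0.5499,  0.4698,  0.364 , -0.1054,  1.4665,  0.005 ,
        0.0248,  0.009 ]))
(np.float64(0.00028830989122405933), (-1, -1, -1, -1), array([ 0.3322,  0.5499,  0.4698,  0.364 , -0.1054,  1.4665,  0.005 ,
        0.0248,  0.009 ]))
(np.float64(0.0002883098912240645), (-1, -1, -1, -1), array([ 0.3322,  0.5499,  0.4698,  0.364 , -0.1054,  1.4665,  0.005 ,
        0.0248,  0.009 ]))
(np.float64(0.0002883098912240667), (-1, -1, -1, -1), array([ 0.3322,  0.5499,  0.4698,  0.364 , -0.1054,  1.4665,  0.005 ,
        0.0248,  0.009 ]))
(np.float64(0.0002883098912240672), (-1, -1, -1, -1), array([ 0.3322,  0.5499,  0.4698,  0.364 , -0.1054,  1.4665,  0.005 ,
        0.0248,  0.009 ]))
(np.float64(0.0002883098912241046), (-1, -1, -1, -1), array([ 0.3322,  0.5499,  0.4698,  0.364 , -0.1054,  1.4665,  0.005 ,
        0.0248,  0.009 ]))
[ 0.0084 -0.0014  0.0005  0.0001  0.0004 -0.0003  0.0004 -0.0001  0.0003
  0.0002  0.0002  0.     -0.018   0.0041  0.0011  0.0002  0.0001 -0.0001
  0.     -0.0002 -0.0001  0.     -0.0004  0.     -0.0004 -0.0007 -0.0045
  0.0003 -0.     -0.0002 -0.     -0.0003 -0.0002  0.0001 -0.0003  0.
 -0.0002 -0.0013  0.0029  0.0012  0.      0.0014  0.0002  0.0009 -0.0079
 -0.0079 -0.0011 -0.0001]
```

```bash
cat > kin.py <<'E'
import numpy as np, itertools
from scipy.optimize import least_squares
from scipy.spatial.transform import Rotation as R
from data import D
rz=lambda a:R.from_euler('z',a).as_matrix(); ry=lambda a:R.from_euler('y',a).as_matrix()
lo=np.array([-2.96,-.34,-1.41,.24,-1.37,.17,-2.96]);hi=np.array([2.96,2.1,1.46,2.44,4.51,1.92,2.96])
def fk(q,P):
    z0,a,b,L,o1,o7,e1,e2,r0,d0,d1,d2=P
    M=rz(-q[0]+o1); p=np.array([0,0,z0])+M@[r0,d0,0]
    M=M@ry(q[1])@rz(-q[2]); p=p+M@[e1,d1,a]
    M=M@ry(q[3]); p=p+M@[e2,d2,b]
    M=M@rz(-q[4])@ry(q[5]); p=p+M@[0,0,L]
    return p,M@rz(-q[6]+o7)
def res(P):
    o=[]
    for q,p,M in D:
        a,b=fk(q,P); o+=[*(a-p),*(.3*(b-np.array(M)).ravel())]
    return np.array(o+[*(np.array(P)[6:]*.002)])
P=least_squares(res,[.34,.53,.48,.385,-.1,1.4665,0,0,0,0,0,0]).x
def ik(p,M,seeds=12):
    best=None
    g=np.random.default_rng(0)
    for i in range(seeds):
        q0=np.array([-.3,.3,.3,1.8,0,.6,0]) if i==0 else g.uniform(lo,hi)*.6
        q0=np.clip(q0,lo+.01,hi-.01)
        def f(q):
            a,b=fk(q,P); return np.r_[(a-p)*5,(b-M).ravel(),.001*(q-(lo+hi)/2)]
        s=least_squares(f,q0,bounds=(lo,hi))
        if best is None or s.cost<best.cost: best=s
    a,b=fk(best.x,P)
    return best.x,np.linalg.norm(a-p)*1000,np.degrees(np.linalg.norm(R.from_matrix(b.T@M).as_rotvec()))
def pose(tilt,az,yaw):  # tool z tilted outward by tilt at azimuth az; jaw (tool y) azimuth approx yaw, deg
    z=np.array([np.sin(np.radians(tilt))*np.cos(np.radians(az)),np.sin(np.radians(tilt))*np.sin(np.radians(az)),-np.cos(np.radians(tilt))])
    y=np.array([np.cos(np.radians(yaw)),np.sin(np.radians(yaw)),0]); y-=z*(y@z); y/=np.linalg.norm(y)
    return np.c_[np.cross(y,z),y,z]
E
python3 - <<'E'
from kin import *
np.set_printoptions(suppress=True,precision=3)
print(P, res(P)[:48].reshape(4,12)[:,:3])
c,s=np.cos,np.sin
def tcp_on(tilt,az,seat,yaw):  # pinch 25mm below top edge, tcp 44 mm.. from seat
    up=-pose(tilt,az,yaw)[:,2]; return np.array(seat)+up*.10
for t in (15,20,25,30,34,38):
    for n,seat,yaw in (('full',(.45,.352,.05),14),('empty',(.56,-.098,.05),-1.5),('read',None,14)):
        for lift in (0,.08):
            M=pose(t,14 if n!='empty' else 10,yaw)
            p=tcp_on(t,14,seat,yaw) if seat else np.array([.55,.118,.23])+.04*-M[:,2]
            q,e,a=ik(p+[0,0,lift],M,6)
            print(n,t,lift,p.round(3),q,'err mm %.1f deg %.1f'%(e,a))
E
```

```text
[ 0.288  0.541  0.473  0.336 -0.001  1.57   0.    -0.001 -0.    -0.031
 -0.016 -0.016] [[-0.  0.  0.]
 [-0. -0. -0.]
 [ 0. -0. -0.]
 [-0.  0.  0.]]
full 15 0 [0.425 0.346 0.147] [-0.401  0.311 -0.573  2.085  0.559  0.662 -1.113] err mm 0.0 deg 0.0
full 15 0.08 [0.425 0.346 0.147] [-0.367  0.196 -0.588  2.004  0.385  0.804 -0.935] err mm 0.0 deg 0.0
empty 15 0 [ 0.535 -0.104  0.147] [ 0.596  0.296 -0.542  2.098  0.162  0.539 -0.069] err mm 0.0 deg 0.0
empty 15 0.08 [ 0.535 -0.104  0.147] [ 0.337  0.151 -0.232  2.035 -0.06   0.71   0.12 ] err mm 0.0 deg 0.0
read 15 0 [0.54  0.115 0.269] [-0.007  0.114 -0.356  1.975  0.095  0.801 -0.168] err mm 0.0 deg 0.0
read 15 0.08 [0.54  0.115 0.269] [-0.092  0.042 -0.253  1.865  0.043  0.976 -0.119] err mm 0.0 deg 0.0
full 20 0 [0.417 0.344 0.144] [-0.47   0.274 -0.538  2.162  0.706  0.588 -1.294] err mm 0.0 deg 0.0
full 20 0.08 [0.417 0.344 0.144] [-0.411  0.152 -0.576  2.081  0.482  0.722 -1.057] err mm 0.0 deg 0.0
empty 20 0 [ 0.527 -0.106  0.144] [ 0.755  0.288 -0.683  2.169  0.197  0.416 -0.082] err mm 0.0 deg 0.0
empty 20 0.08 [ 0.527 -0.106
[... 2049 characters left out ...]
 0.113 0.263] [-0.357 -0.149 -0.01   2.161  0.129  0.544 -0.214] err mm 0.0 deg 0.0
full 38 0 [0.39  0.337 0.129] [-0.414  0.332 -0.835  2.395  1.544  0.755 -2.262] err mm 0.0 deg 0.0
full 38 0.08 [0.39  0.337 0.129] [-0.542  0.092 -0.641  2.337  1.16   0.628 -1.869] err mm 0.0 deg 0.0
empty 38 0 [ 0.5   -0.113  0.129] [ 1.464  0.636 -1.41   2.403  1.739  0.341 -1.407] err mm 0.0 deg 0.0
empty 38 0.08 [ 0.5   -0.113  0.129] [ 1.545  0.208 -1.321  2.335 -0.49   0.17   0.675] err mm 0.0 deg 0.0
read 38 0 [0.526 0.112 0.262] [-0.279 -0.066 -0.093  2.329  0.325  0.231 -0.421] err mm 0.0 deg 0.0
read 38 0.08 [0.526 0.112 0.262] [-0.421 -0.182  0.038  2.222  0.209  0.451 -0.294] err mm 0.0 deg 0.0
```

Emit:
play_rows(deltas=[{"dp": [0, 0, -0.8], "yaw": 0, "jaw": 1}, {"dp": [0, 0, -0.8], "yaw": 0, "jaw": 1}, {"dp": [0, 0, -0.8], "yaw": 0, "jaw": 1}, {"dp": [0, 0, -0.8], "yaw": 0, "jaw": 1}, {"dp": [0, 0, -0.8], "yaw": 0, "jaw": 1}, {"dp": [0, 0, -0.8], "yaw": 0, "jaw": 1}, {"dp": [0, 0, 0], "yaw": 0, "jaw": 1}, {"dp": [0, 0, 0], "yaw": 0, "jaw": 1}])

```text
clock: 5.15
ee_pos: [0.453, 0.1298, 0.826]
ee_rot: [0.567, 0.803, 0.148, 0.111]
ft_force: [-0.1, 0.4, -0.0]
gripper_width: 0.0877
```

```bash
cat >> h.py <<'E'
def tilt(r):
    z=r[:,2]; return np.degrees([np.arccos(-z[2]),np.arctan2(z[1],z[0]),np.arctan2(r[1,1],r[0,1])]).round(1)
E
python3 -c "
from h import *
s,r=st(); print(tilt(r))"
```

```text
t 5.15 p [0.453  0.1298 0.826 ] w 0.0877 F [-0.13  0.44 -0.03] M [-0.12  0.36 -0.07]
[[-0.333, 0.877, 0.346], [0.943, 0.314, 0.112], [-0.011, 0.364, -0.931]] q [-0.202 -0.011 -0.236  0.866  0.046  1.915 -0.073]
[21.3 17.9 19.7]
```

Emit:
play_rows(deltas=[{"dp": [0, 0, -0.8], "yaw": 0, "jaw": 1}, {"dp": [0, 0, -0.8], "yaw": 0, "jaw": 1}, {"dp": [0, 0, -0.8], "yaw": 0, "jaw": 1}, {"dp": [0, 0, -0.8], "yaw": 0, "jaw": 1}, {"dp": [0.5, 0, 0.5], "yaw": 0.02, "jaw": 1}, {"dp": [1, 0, 1], "yaw": 0, "jaw": 1}, {"dp": [1, 0, 1], "yaw": 0, "jaw": 1}, {"dp": [1, 0, 1], "yaw": 0, "jaw": 1}])

```text
clock: 6.15
ee_pos: [0.433, 0.2944, 0.7218]
ee_rot: [0.584, 0.779, 0.191, 0.127]
ft_force: [2.3, -0.3, -0.2]
gripper_width: 0.0877
```

```bash
python3 -c "
from h import *
s,r=st(); print(tilt(r))"
```

```text
t 6.15 p [0.433  0.2944 0.7218] w 0.0877 F [ 2.31 -0.29 -0.18] M [-0.22  0.4  -0.03]
[[-0.285, 0.861, 0.42], [0.958, 0.245, 0.148], [0.025, 0.445, -0.895]] q [ 0.593 -0.116 -1.196  1.189  0.018  1.55  -0.338]
[26.5 19.4 15.9]
```

Emit:
play_rows(deltas=[{"dp": [0.09, -0.55, 0.73], "yaw": 0, "jaw": 1}, {"dp": [0.09, -0.55, 0.73], "yaw": 0, "jaw": 1}, {"dp": [0.09, -0.55, 0.73], "yaw": 0, "jaw": 1}, {"dp": [0.09, -0.55, 0.73], "yaw": 0, "jaw": 1}, {"dp": [0.09, -0.55, 0.73], "yaw": 0, "jaw": 1}, {"dp": [0.09, -0.55, 0.73], "yaw": 0, "jaw": 1}, {"dp": [0.09, -0.55, 0.73], "yaw": 0, "jaw": 1}, {"dp": [0.09, -0.55, 0.73], "yaw": 0, "jaw": 1}])

```text
clock: 7.15
ee_pos: [0.3211, 0.3346, 0.2775]
ee_rot: [0.566, 0.792, 0.196, 0.118]
ft_force: [1.9, -0.1, -0.8]
gripper_width: 0.0878
```

```bash
python3 -c "
from h import *
s,r=st(); print(tilt(r)); snap('wrist','w1')
t=snap('top','t1')['frame']"
```

```text
t 7.15 p [0.3211 0.3346 0.2775] w 0.0878 F [ 1.86 -0.09 -0.8 ] M [-0.23  0.39 -0.03]
[[-0.332, 0.85, 0.408], [0.943, 0.283, 0.177], [0.035, 0.444, -0.896]] q [ 0.363 -0.26  -1.26   2.204 -0.036  0.613 -0.582]
[26.4 23.5 18.4]
```

View pics/w1.png

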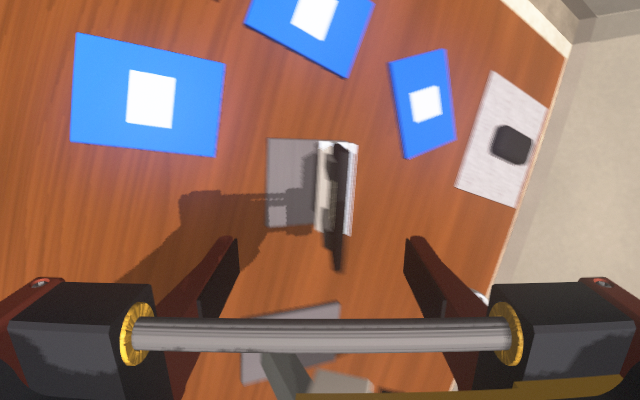

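View pics/t1.png

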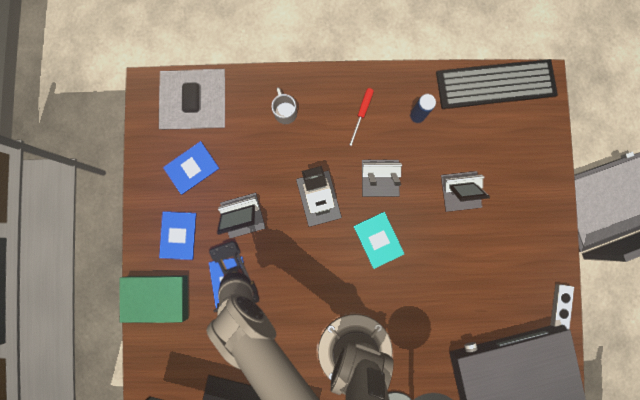

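```bash
python3 - <<'E'
from h import *
im=cv2.imread('pics/w1.png'); cv2.imwrite('pics/w1c.png',cv2.resize(im[120:290,250:390],None,fx=4,fy=3.5,interpolation=cv2.INTER_CUBIC))
d=load('w1'); print(onz(d,[(343,146),(338,268),(335,268),(345,146)],.183)); print(np.array(d['world_from_camera']).round(3))
E
```

```text
[[0.37002539 0.39912053 0.183     ]
 [0.4011073  0.29521256 0.183     ]
 [0.39798038 0.29487456 0.183     ]
 [0.37185293 0.39964642 0.183     ]]
[[ 0.851  0.2    0.486  0.229]
 [ 0.282 -0.954 -0.101  0.379]
 [ 0.444  0.222 -0.868  0.426]
 [ 0.     0.     0.     1.   ]]
```

View pics/w1c.png

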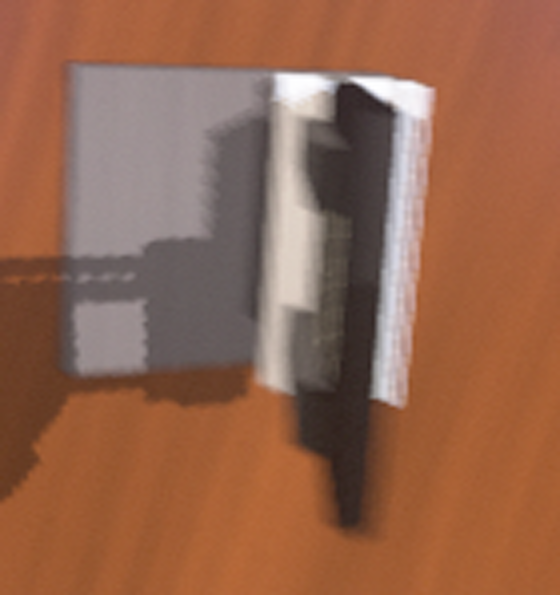

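Emit:
play_rows(deltas=[{"dp": [-0.07, 0.06, 0.25], "yaw": 0.005, "jaw": 1}, {"dp": [-0.07, 0.06, 0.25], "yaw": 0.005, "jaw": 1}, {"dp": [-0.07, 0.06, 0.25], "yaw": 0.005, "jaw": 1}, {"dp": [-0.05, 0.05, 0.25], "yaw": 0.005, "jaw": 1}, {"dp": [-0.03, 0.05, 0.25], "yaw": 0, "jaw": 1}, {"dp": [0, 0, 0.2], "yaw": 0, "jaw": 1}, {"dp": [0, 0, 0.1], "yaw": 0, "jaw": 1}, {"dp": [0, 0, 0], "yaw": 0, "jaw": 1}])

```text
clock: 8.25
ee_pos: [0.3917, 0.3378, 0.2038]
ee_rot: [0.593, 0.772, 0.196, 0.117]
ft_force: [0.1, -0.6, -1.0]
gripper_width: 0.0876
```

```bash
python3 -c "
from h import *
s,r=st(); print(tilt(r)); snap('wrist','w2'); print(r.T@(np.array([.404,.350,.148])-s['ee_pos']))"
```

```text
t 8.25 p [0.3917 0.3378 0.2038] w 0.0876 F [ 0.11 -0.63 -0.99] M [-0.25  0.45  0.05]
[[-0.27, 0.87, 0.414], [0.962, 0.221, 0.163], [0.051, 0.442, -0.896]] q [ 0.161  0.237 -1.255  2.212  0.893  0.668 -1.453]
[26.4 21.5 14.2]
[ 0.00555335 -0.01125941  0.05710704]
```

View pics/w2.png

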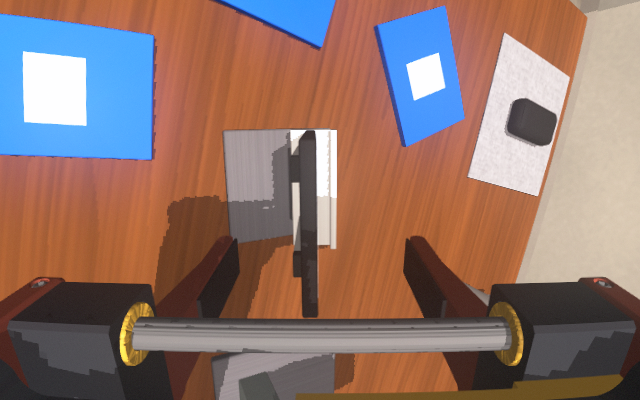

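```bash
python3 -c "
from h import *
s,r=st(); d=load('w2'); P=onz(d,[(309,132),(311,316)],.183); print(P,np.linalg.norm(P[0]-P[1])); m=P.mean(0); print(m, 'tool frame of top mid',r.T@(m-s['ee_pos']),'edge dir in tool',r.T@(P[0]-P[1]))"
```

```text
t 8.3 p [0.3916 0.338  0.2042] w 0.0877 F [ 0.5   0.23 -0.54] M [-0.21  0.42  0.02]
[[-0.27, 0.869, 0.414], [0.962, 0.221, 0.164], [0.051, 0.442, -0.895]] q [ 0.162  0.237 -1.257  2.212  0.893  0.668 -1.453]
[[0.37919334 0.39903126 0.183     ]
 [0.40687192 0.29037495 0.183     ]] 0.11212625631169174
[0.39303263 0.3447031  0.183     ] tool frame of top mid [ 0.00503082 -0.00663954  0.0206516 ] edge dir in tool [ 1.11948034e-01 -8.80828509e-05  6.31880324e-03]
```

Emit:
play_rows(deltas=[{"dp": [0.02, -0.03, 0.2], "yaw": 0, "jaw": 1}, {"dp": [0.02, -0.03, 0.2], "yaw": 0, "jaw": 1}, {"dp": [0.02, -0.03, 0.2], "yaw": 0, "jaw": 1}, {"dp": [0.02, -0.03, 0.2], "yaw": 0, "jaw": 1}, {"dp": [0, 0, 0.1], "yaw": 0, "jaw": 1}, {"dp": [0, 0, 0.1], "yaw": 0, "jaw": 1}, {"dp": [0, 0, 0], "yaw": 0, "jaw": 1}, {"dp": [0, 0, 0], "yaw": 0, "jaw": 1}])

```text
clock: 9.3
ee_pos: [0.4139, 0.3509, 0.152]
ee_rot: [0.593, 0.77, 0.199, 0.122]
ft_force: [0.3, -0.3, -0.6]
gripper_width: 0.0875
```

```bash
python3 -c "
from h import *
s,r=st(); print(tilt(r)); d=snap('wrist','w3'); m=np.array([.393,.3447,.183]); print(r.T@(m-s['ee_pos']))"
```

```text
t 9.3 p [0.4139 0.3509 0.152 ] w 0.0875 F [ 0.29 -0.35 -0.62] M [-0.24  0.49  0.05]
[[-0.266, 0.865, 0.424], [0.963, 0.217, 0.161], [0.047, 0.452, -0.891]] q [-0.025  0.378 -1.1    2.223  1.162  0.683 -1.697]
[27.  20.8 14.1]
[ 0.00104962 -0.00544837 -0.037541  ]
```

View pics/w3.png

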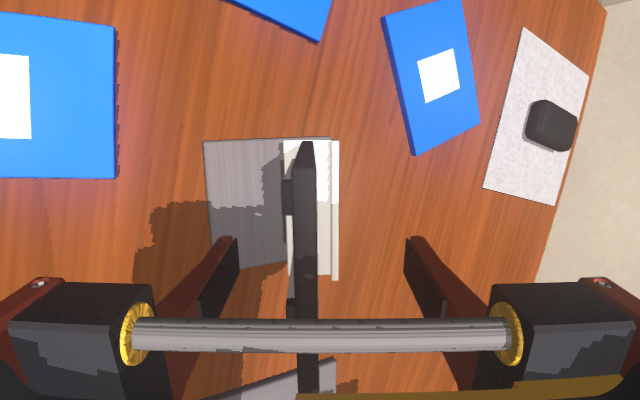

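Emit:
play_rows(deltas=[{"dp": [0, -0.09, 0], "yaw": 0, "jaw": 0.6}, {"dp": [0, 0, 0], "yaw": 0, "jaw": 0.3}, {"dp": [0, 0, 0], "yaw": 0, "jaw": 0.2}, {"dp": [0, 0, 0], "yaw": 0, "jaw": 0}, {"dp": [0, 0, 0], "yaw": 0, "jaw": 0}, {"dp": [0, 0, 0], "yaw": 0, "jaw": 0}, {"dp": [0, 0, 0], "yaw": 0, "jaw": 0}, {"dp": [0, 0, 0], "yaw": 0, "jaw": 0}], grip_force=40)

```text
clock: 10.35
ee_pos: [0.4089, 0.3496, 0.1498]
ee_rot: [0.593, 0.77, 0.199, 0.122]
ft_force: [-0.5, 0.4, 1.1]
gripper_width: 0.0109
```

```bash
python3 -c "
from h import *
s,r=st(); print(tilt(r)); d=snap('wrist','w4'); d=snap('scene','s4')
cv2.imwrite('pics/s4c.png',cv2.resize(d['frame'][100:250,280:480],None,fx=4,fy=4))"
```

```text
t 10.35 p [0.4089 0.3496 0.1498] w 0.0109 F [-0.52  0.43  1.07] M [-0.24  0.62  0.07]
[[-0.266, 0.865, 0.425], [0.963, 0.217, 0.161], [0.047, 0.452, -0.891]] q [-0.031  0.374 -1.1    2.234  1.17   0.68  -1.715]
[27.  20.8 14.1]
```

View pics/s4c.png

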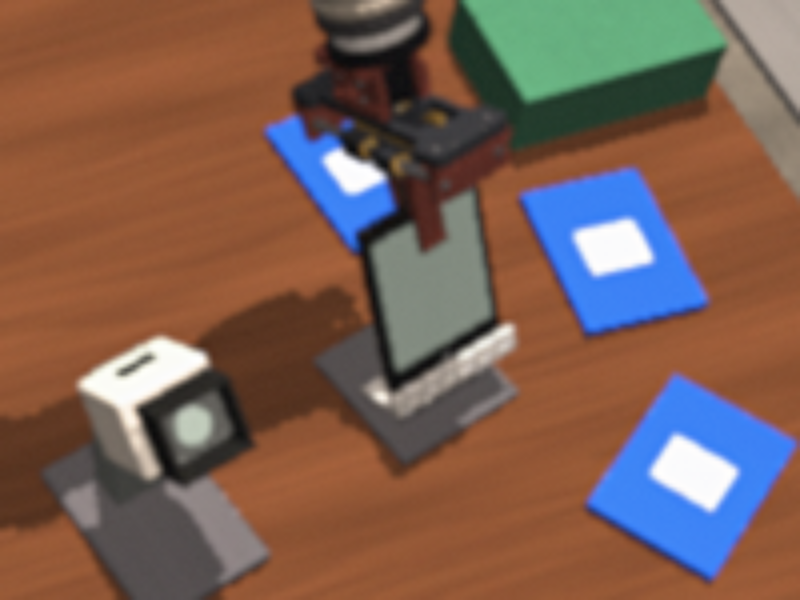

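Emit:
play_rows(deltas=[{"dp": [0, 0, -0.2], "yaw": 0, "jaw": 0}, {"dp": [0, 0, -0.4], "yaw": 0, "jaw": 0}, {"dp": [0, 0.05, -0.6], "yaw": 0, "jaw": 0}, {"dp": [0, 0.2, -0.8], "yaw": 0, "jaw": 0}, {"dp": [0, 0.4, -0.8], "yaw": 0, "jaw": 0}, {"dp": [0, 0.4, -0.8], "yaw": 0, "jaw": 0}, {"dp": [0, 0.4, -0.8], "yaw": 0, "jaw": 0}, {"dp": [0, 0.4, -0.8], "yaw": 0, "jaw": 0}])

```text
clock: 11.45
ee_pos: [0.3734, 0.3128, 0.4359]
ee_rot: [0.6, 0.77, 0.18, 0.124]
ft_force: [0.9, 0.1, -3.0]
gripper_width: 0.0099
```

```bash
python3 -c "
from h import *
s,r=st(); print(tilt(r)); d=snap('scene','s5')"
```

```text
t 11.45 p [0.3734 0.3128 0.4359] w 0.0099 F [ 0.91  0.1  -2.97] M [-0.28  0.73 -0.02]
[[-0.249, 0.879, 0.407], [0.968, 0.216, 0.127], [0.024, 0.426, -0.905]] q [ 0.284 -0.286 -0.987  1.895 -0.07   1.001 -0.461]
[25.2 17.3 13.8]
```

View pics/s5.png

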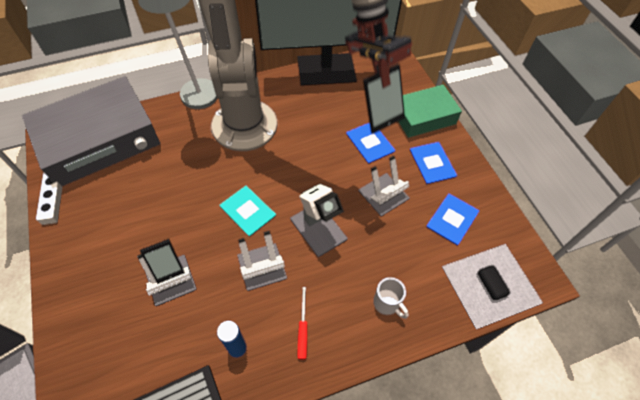

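Emit:
play_rows(deltas=[{"dp": [-0.75, 0.26, -0.61], "yaw": 0, "jaw": 0}, {"dp": [-0.75, 0.26, -0.61], "yaw": 0, "jaw": 0}, {"dp": [-0.75, 0.26, -0.61], "yaw": 0, "jaw": 0}, {"dp": [-0.75, 0.26, -0.61], "yaw": 0, "jaw": 0}, {"dp": [-0.75, 0.26, -0.61], "yaw": 0, "jaw": 0}, {"dp": [-0.75, 0.26, -0.61], "yaw": 0, "jaw": 0}, {"dp": [-0.75, 0.26, -0.61], "yaw": 0, "jaw": 0}, {"dp": [-0.75, 0.26, -0.61], "yaw": 0, "jaw": 0}])

```text
clock: 12.5
ee_pos: [0.4525, -0.0475, 0.7501]
ee_rot: [0.595, 0.775, 0.176, 0.122]
ft_force: [1.2, 0.2, -3.8]
gripper_width: 0.0098
```

```bash
python3 -c "
from h import *
s,r=st(); print(tilt(r))"
```

```text
t 12.5 p [ 0.4525 -0.0475  0.7501] w 0.0098 F [ 1.21  0.19 -3.84] M [-0.32  0.62  0.02]
[[-0.262, 0.879, 0.398], [0.965, 0.23, 0.128], [0.021, 0.418, -0.908]] q [ 0.056 -0.161  0.023  1.215 -0.157  1.683  0.291]
[24.7 17.8 14.7]
```

Emit:
play_rows(deltas=[{"dp": [-0.1, 0.25, -0.95], "yaw": 0, "jaw": 0}, {"dp": [-0.1, 0.25, -0.95], "yaw": 0, "jaw": 0}, {"dp": [-0.1, 0.25, -0.95], "yaw": 0, "jaw": 0}, {"dp": [-0.1, 0.25, -0.95], "yaw": 0, "jaw": 0}, {"dp": [-0.1, 0.25, -0.95], "yaw": 0, "jaw": 0}, {"dp": [-0.1, 0.25, -0.95], "yaw": 0, "jaw": 0}, {"dp": [-0.1, 0.25, -0.95], "yaw": 0, "jaw": 0}, {"dp": [-0.1, 0.25, -0.95], "yaw": 0, "jaw": 0}])

```text
clock: 13.5
ee_pos: [0.3717, -0.0967, 0.9778]
ee_rot: [0.583, 0.732, 0.258, 0.242]
ft_force: [-0.5, -0.8, -3.8]
gripper_width: 0.0098
```

```bash
python3 -c "
from h import *
s,r=st(); print(tilt(r))"
```

```text
t 13.5 p [ 0.3717 -0.0967  0.9778] w 0.0098 F [-0.5  -0.78 -3.77] M [-0.23  1.3  -0.  ]
[[-0.204, 0.728, 0.655], [0.978, 0.188, 0.095], [-0.053, 0.659, -0.75]] q [-0.12  -0.146  0.295  0.668 -0.186  1.915  0.286]
[41.4  8.3 14.5]
```

```bash
python3 - <<'E'
from h import *
t=cv2.imread('pics/top0.png'); s=cv2.imread('pics/scene0.png')
a=cv2.resize(t[158:208,290:345],None,fx=8,fy=8,interpolation=cv2.INTER_CUBIC)
b=cv2.resize(s[175:235,295:350],None,fx=7,fy=7,interpolation=cv2.INTER_CUBIC)
h=max(a.shape[0],b.shape[0]); o=np.zeros((h,a.shape[1]+b.shape[1],3),np.uint8); o[:a.shape[0],:a.shape[1]]=a;o[:b.shape[0],a.shape[1]:]=b
o=np.clip(o.astype(float)**.7*255**.3,0,255).astype(np.uint8); cv2.imwrite('pics/hood.png',o[:, :800]); print(a.shape,b.shape,o.shape)
E
```

```text
(400, 440, 3) (420, 385, 3) (420, 825, 3)
```

View pics/hood.png

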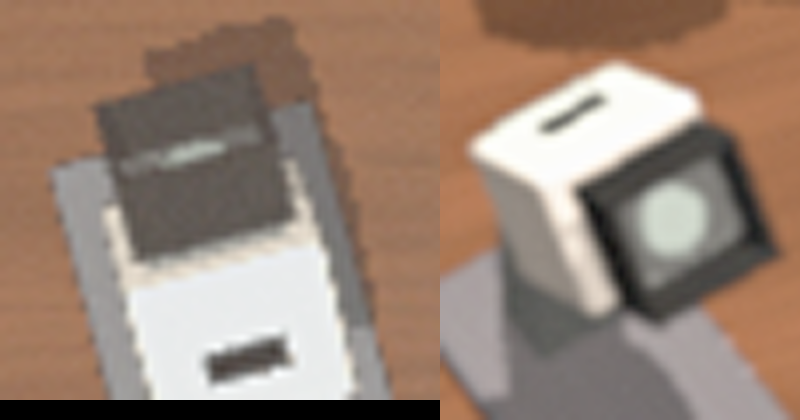

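```bash
python3 - <<'E'
from h import *
np.set_printoptions(suppress=True,precision=4)
d=load('top0'); s=load('scene0')
ft=lambda a:np.array(a,float)/8+[290-.45,158-.45]
fs=lambda a:(np.array(a,float)-[440,0])/7+[295-.45,175-.45]
T=[(118,165),(97,105),(252,65),(268,127)]; S=[(728,128),(778,255),(655,322),(580,190)]
P=tri(d,ft(T),s,fs(S)); print(P); c=P[:,:3].mean(0); print('c',c)
y=(P[0]+P[1]-P[2]-P[3])[:3]/2; z=(P[0]+P[3]-P[1]-P[2])[:3]/2; print(np.linalg.norm(y),np.linalg.norm(z),'yaw',np.degrees(np.arctan2(-y[0],y[1])),z/np.linalg.norm(z))
ya=np.radians(13.7); X=np.array([np.cos(ya),np.sin(ya),0]);Y=np.array([-np.sin(ya),np.cos(ya),0])
ctr=np.array([.489,.1033,0]); print('in reader frame',(c-ctr)@X,(c-ctr)@Y,c[2])
x=.766*X+[0,0,.643]; v=c-x*((c[2]-.205)/x[2]); print('view pt',v, 'in reader',(v-ctr)@X,(v-ctr)@Y,'rim out',(c[2]-.205)/x[2])
# lens / foot alternative: rim centre from top view at several z
st()
E
```

```text
[[0.5235 0.1373 0.2449 0.0021]
 [0.5526 0.1478 0.1914 0.0005]
 [0.5656 0.092  0.1939 0.0004]
 [0.5336 0.0802 0.2479 0.0074]]
c [0.5438 0.1144 0.2195]
0.05766991684225856 0.06280891098623184 yaw 11.540733911195954 [-0.4865 -0.1779  0.8554]
in reader frame 0.05588301981952212 -0.002249220032113413 0.21951875371831506
view pt [0.527  0.1103 0.205 ] in reader 0.03858696173518412 -0.002249220032113407 rim out 0.02257971029286947
t 13.5 p [ 0.3717 -0.0967  0.9778] w 0.0098 F [-0.5  -0.78 -3.77] M [-0.23  1.3  -0.  ]
[[-0.204, 0.728, 0.655], [0.978, 0.188, 0.095], [-0.053, 0.659, -0.75]] q [-0.12  -0.146  0.295  0.668 -0.186  1.915  0.286]
```

```bash
python3 - <<'E'
from kin import *
np.set_printoptions(suppress=True,precision=3)
def tgt(t,az,yaw,out):
    M=pose(t,az,yaw); X=np.array([.744,.181,.643]); c=np.array([.544,.1145,.2195])+X*(.005+out)
    return c-M@[-.003,0,.038],M
for t,az,yaw in ((41,8,14),(38,8,14),(38,14,14),(35,10,14),(33,10,14)):
    for out in (-.008,.06):
        p,M=tgt(t,az,yaw,out); q,e,a=ik(p,M,6); print(t,az,out,p,q,'%.1f mm %.1f deg'%(e,a))
E
```

```text
41 8 -0.008 [0.516 0.113 0.246] [-0.169 -0.052 -0.289  2.391  1.058  0.224 -1.162] 0.0 mm 0.0 deg
41 8 0.06 [0.567 0.126 0.29 ] [-0.181 -0.024 -0.25   2.244  0.692  0.292 -0.76 ] 0.0 mm 0.0 deg
38 8 -0.008 [0.518 0.114 0.247] [-0.188 -0.046 -0.258  2.35   0.74   0.264 -0.841] 0.0 mm 0.0 deg
38 8 0.06 [0.568 0.126 0.291] [-0.177 -0.013 -0.245  2.201  0.51   0.352 -0.578] 0.0 mm 0.0 deg
38 14 -0.008 [0.518 0.111 0.248] [-0.251 -0.056 -0.127  2.359  0.402  0.194 -0.505] 0.0 mm 0.0 deg
38 14 0.06 [0.569 0.124 0.291] [-0.172 -0.018 -0.187  2.205  0.228  0.302 -0.311] 0.0 mm 0.0 deg
35 10 -0.008 [0.52  0.113 0.249] [-0.204 -0.039 -0.209  2.311  0.449  0.3   -0.547] 0.0 mm 0.0 deg
35 10 0.06 [0.57  0.125 0.292] [-0.15   0.    -0.244  2.158  0.323  0.403 -0.394] 0.0 mm 0.0 deg
33 10 -0.008 [0.521 0.113 0.249] [-0.194 -0.03  -0.213  2.282  0.36   0.346 -0.457] 0.0 mm 0.0 deg
33 10 0.06 [0.571 0.126 0.293] [-0.131  0.012 -0.259  2.127  0.275  0.452 -0.345] 0.0 mm 0.0 deg
```

Emit:
play_rows(deltas=[{"dp": [0.29, -0.24, 0.84], "yaw": 0, "jaw": 0}, {"dp": [0.29, -0.24, 0.84], "yaw": 0, "jaw": 0}, {"dp": [0.29, -0.24, 0.84], "yaw": 0, "jaw": 0}, {"dp": [0.29, -0.24, 0.84], "yaw": 0, "jaw": 0}, {"dp": [0.29, -0.24, 0.84], "yaw": 0, "jaw": 0}, {"dp": [0.29, -0.24, 0.84], "yaw": 0, "jaw": 0}, {"dp": [0.29, -0.24, 0.84], "yaw": 0, "jaw": 0}, {"dp": [0.29, -0.24, 0.84], "yaw": 0, "jaw": 0}])

```text
clock: 14.5
ee_pos: [0.5234, 0.0376, 0.6284]
ee_rot: [0.586, 0.724, 0.26, 0.254]
ft_force: [0.7, 0.6, -3.5]
gripper_width: 0.0099
```

```bash
cat >> h.py <<'E'
VX=np.array([.744,.181,.643]); VY=np.array([-.236,.972,0]); VZ=np.cross(VX,VY); RC=np.array([.544,.1145,.2195])
ZT=np.array([.05,0,-.9987]); YT=np.array([.9987,0,.05]); CT=np.array([-.003,0,.038])
def rep(out):
    s,r=st(); c=s['ee_pos']+r@CT; print('tilt',tilt(r)); v=np.c_[VX,VY,VZ]; print('mid rel rim (x,y,z mm; contact at x=5)',((c-RC)@v*1000).round(1))
    print('x ang %.1f z ang %.1f'%(np.degrees(np.arccos(r[:,1]@VX)),np.degrees(np.arccos((r@ZT)@VZ))),'tablet x in view',(v.T@r[:,1]).round(3),'z in view',(v.T@r@ZT).round(3))
    g=RC+VX*(.005+out); print('go tool mm',(r.T@(g-c)*1000).round(1),'shares',(r.T@(g-c)/.06).round(2))
E
python3 -c "
from h import *
rep(.07)"
```

```text
t 14.5 p [0.5234 0.0376 0.6284] w 0.0099 F [ 0.75  0.59 -3.45] M [-0.15  1.25  0.03]
[[-0.183, 0.716, 0.673], [0.981, 0.177, 0.078], [-0.063, 0.675, -0.735]] q [ 0.269 -0.316 -0.328  1.722 -0.148  0.976  0.161]
tilt [42.7  6.6 13.8]
mid rel rim (x,y,z mm; contact at x=5) [235.3 -76.  300.1]
x ang 2.6 z ang 8.0 tablet x in view [0.999 0.003 0.043] z in view [-0.042  0.132  0.99 ]
go tool mm [ 100.5 -172.8  285.6] shares [ 1.67 -2.88  4.76]
```

Emit:
play_rows(deltas=[{"dp": [0.8, -0.24, -0.54], "yaw": 0, "jaw": 0}, {"dp": [0.8, -0.24, -0.54], "yaw": 0, "jaw": 0}, {"dp": [0.8, -0.24, -0.54], "yaw": 0, "jaw": 0}, {"dp": [0.8, -0.24, -0.54], "yaw": 0, "jaw": 0}, {"dp": [0.8, -0.24, -0.54], "yaw": 0, "jaw": 0}, {"dp": [0.8, -0.24, -0.54], "yaw": 0, "jaw": 0}, {"dp": [0.8, -0.24, -0.54], "yaw": 0, "jaw": 0}, {"dp": [0.8, -0.24, -0.54], "yaw": 0, "jaw": 0}])

```text
clock: 15.5
ee_pos: [0.2799, 0.3472, 0.7101]
ee_rot: [0.595, 0.728, 0.245, 0.236]
ft_force: [0.3, 0.8, -3.7]
gripper_width: 0.0096
```

```bash
python3 -c "
from h import *
rep(.07)"
```

```text
t 15.5 p [0.2799 0.3472 0.7101] w 0.0096 F [ 0.32  0.76 -3.74] M [-0.1   1.2   0.04]
[[-0.181, 0.751, 0.635], [0.982, 0.172, 0.076], [-0.053, 0.637, -0.769]] q [-0.616 -0.238 -0.641  1.437  0.481  1.579 -0.981]
tilt [39.8  6.8 12.9]
mid rel rim (x,y,z mm; contact at x=5) [160.8 282.6 467.8]
x ang 1.2 z ang 7.2 tablet x in view [ 1.    -0.01  -0.007] z in view [0.008 0.126 0.992]
go tool mm [-246.8  -79.7  488.6] shares [-4.11 -1.33  8.14]
```

Emit:
play_rows(deltas=[{"dp": [0.57, -0.32, -0.57], "yaw": 0, "jaw": 0}, {"dp": [0.57, -0.32, -0.57], "yaw": 0, "jaw": 0}, {"dp": [0.57, -0.32, -0.57], "yaw": 0, "jaw": 0}, {"dp": [0.57, -0.32, -0.57], "yaw": 0, "jaw": 0}, {"dp": [0, 0.5, -0.7], "yaw": 0, "jaw": 0}, {"dp": [0, 0.5, -0.7], "yaw": 0, "jaw": 0}, {"dp": [0, 0.5, -0.7], "yaw": 0, "jaw": 0}, {"dp": [0, 0.5, -0.7], "yaw": 0, "jaw": 0}])

```text
clock: 16.5
ee_pos: [0.1299, 0.3881, 0.8812]
ee_rot: [0.588, 0.733, 0.271, 0.21]
ft_force: [1.5, -1.5, -3.0]
gripper_width: 0.0102
```

```bash
python3 -c "
from h import *
rep(.07)"
```

```text
t 16.5 p [0.1299 0.3881 0.8812] w 0.0102 F [ 1.53 -1.52 -3.03] M [-0.51  1.11 -0.15]
[[-0.221, 0.748, 0.626], [0.975, 0.163, 0.15], [0.011, 0.643, -0.765]] q [ 0.274 -0.315 -1.36   0.828  0.24   1.915 -0.793]
tilt [40.1 13.5 12.3]
mid rel rim (x,y,z mm; contact at x=5) [166.9 360.6 686.1]
x ang 1.4 z ang 2.9 tablet x in view [ 1.    -0.019  0.001] z in view [0.    0.051 0.999]
go tool mm [-361.2  -85.5  686.4] shares [-6.02 -1.42 11.44]
```

Emit:
play_rows(deltas=[{"dp": [-0.45, -0.07, 0.82], "yaw": 0, "jaw": 0}, {"dp": [-0.45, -0.07, 0.82], "yaw": 0, "jaw": 0}, {"dp": [-0.45, -0.07, 0.82], "yaw": 0, "jaw": 0}, {"dp": [-0.45, -0.07, 0.82], "yaw": 0, "jaw": 0}, {"dp": [-0.45, -0.07, 0.82], "yaw": 0, "jaw": 0}, {"dp": [-0.45, -0.07, 0.82], "yaw": 0, "jaw": 0}, {"dp": [-0.45, -0.07, 0.82], "yaw": 0, "jaw": 0}, {"dp": [-0.45, -0.07, 0.82], "yaw": 0, "jaw": 0}])

```text
clock: 17.5
ee_pos: [0.3488, 0.2897, 0.652]
ee_rot: [0.601, 0.719, 0.273, 0.215]
ft_force: [1.3, -1.1, -3.9]
gripper_width: 0.0099
```

```bash
python3 -c "
from h import *
rep(.07)"
```

```text
t 17.5 p [0.3488 0.2897 0.652 ] w 0.0099 F [ 1.26 -1.08 -3.87] M [-0.38  1.08 -0.11]
[[-0.184, 0.748, 0.638], [0.983, 0.128, 0.134], [0.019, 0.652, -0.758]] q [-0.896 -0.337 -0.234  1.673  0.485  1.358 -0.954]
tilt [40.7 11.9  9.7]
mid rel rim (x,y,z mm; contact at x=5) [164.9 212.6 388.7]
x ang 3.2 z ang 4.0 tablet x in view [ 0.998 -0.052  0.013] z in view [-0.009  0.07   0.998]
go tool mm [-209.3  -83.4  391.9] shares [-3.49 -1.39  6.53]
```

Emit:
play_rows(deltas=[{"dp": [-0.43, -0.17, 0.84], "yaw": -0.004, "jaw": 0}, {"dp": [-0.43, -0.17, 0.84], "yaw": -0.004, "jaw": 0}, {"dp": [-0.43, -0.17, 0.84], "yaw": -0.004, "jaw": 0}, {"dp": [-0.43, -0.17, 0.84], "yaw": -0.004, "jaw": 0}, {"dp": [-0.43, -0.17, 0.84], "yaw": -0.004, "jaw": 0}, {"dp": [-0.43, -0.17, 0.84], "yaw": 0, "jaw": 0}, {"dp": [-0.3, -0.1, 0.5], "yaw": 0, "jaw": 0}, {"dp": [-0.1, 0, 0.2], "yaw": 0, "jaw": 0}])

```text
clock: 18.5
ee_pos: [0.5624, 0.1548, 0.3399]
ee_rot: [0.579, 0.738, 0.268, 0.22]
ft_force: [0.4, 1.3, -3.9]
gripper_width: 0.0099
```

```bash
python3 -c "
from h import *
rep(.06); snap('scene','s6'); snap('top','t6')
a=cv2.imread('pics/s6.png')[120:300,230:430]; cv2.imwrite('pics/s6c.png',cv2.resize(a,None,fx=3,fy=3))"
```

```text
t 18.5 p [0.5624 0.1548 0.3399] w 0.0099 F [ 0.44  1.27 -3.91] M [-0.29  1.21  0.04]
[[-0.232, 0.737, 0.635], [0.973, 0.186, 0.14], [-0.014, 0.65, -0.76]] q [-0.589 -0.104  0.11   2.185  0.463  0.408 -0.601]
tilt [40.5 12.4 14.1]
mid rel rim (x,y,z mm; contact at x=5) [98.8 31.3 36.6]
x ang 1.1 z ang 3.6 tablet x in view [1.    0.006 0.009] z in view [-0.009  0.064  0.998]
go tool mm [-30.6 -34.3  36.7] shares [-0.51 -0.57  0.61]
```

View pics/s6c.png

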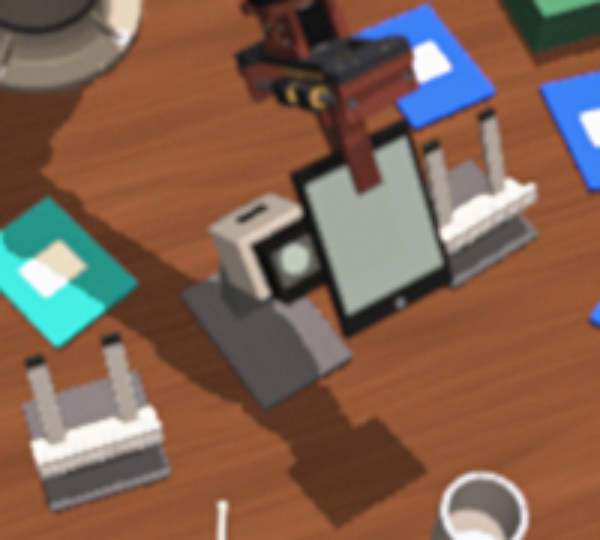

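```bash
python3 - <<'E'
from h import *
s=load('s6'); S,r=st(); 
c=S['ee_pos']+r@CT; yt=r@YT; zt=r@ZT; xt=r[:,1]
P=[c+xt*.005+a*.055*yt+b*.075*zt for a,b in((-1,1),(1,1),(1,-1),(-1,-1))]
pr=(proj(s,P)-[230,120])*3+1; print('pred',pr.round(0).tolist()); print('seen',[(293,172),(408,122),(450,282),(347,335)])
t=load('t6'); f=cv2.imread('pics/t6.png')[140:230,260:380]; f=cv2.resize(f,None,fx=6,fy=6,interpolation=cv2.INTER_CUBIC)
for p in (proj(t,P)-[260,140])*6+2: cv2.circle(f,tuple(int(v) for v in p),3,(0,0,255),-1)
for p in (proj(t,[RC])-[260,140])*6+2: cv2.circle(f,tuple(int(v) for v in p),3,(0,255,0),-1)
cv2.imwrite('pics/t6c.png',f)
E
```

```text
t 18.6 p [0.5626 0.156  0.341 ] w 0.01 F [-0.32  0.21 -3.75] M [-0.27  1.23 -0.02]
[[-0.233, 0.736, 0.635], [0.972, 0.186, 0.141], [-0.014, 0.651, -0.759]] q [-0.59  -0.105  0.109  2.183  0.463  0.409 -0.602]
pred [[297.0, 174.0], [412.0, 119.0], [458.0, 284.0], [350.0, 341.0]]
seen [(293, 172), (408, 122), (450, 282), (347, 335)]
```

View pics/t6c.png

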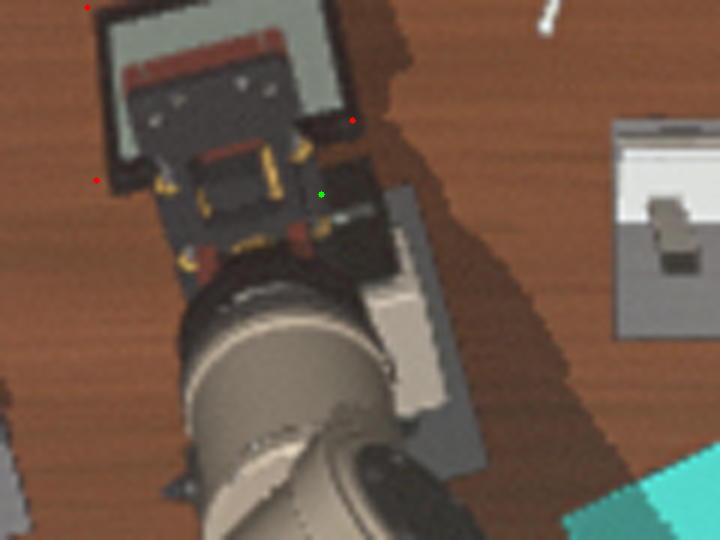

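```bash
sed -i 's/CT=np.array(\[-.003,0,.038\])/CT=np.array([-.0065,0,.0375])/' h.py; python3 -c "
from h import *
rep(.03)"
```

```text
t 18.6 p [0.5626 0.156  0.341 ] w 0.01 F [-0.32  0.21 -3.75] M [-0.27  1.23 -0.02]
[[-0.233, 0.736, 0.635], [0.972, 0.186, 0.141], [-0.014, 0.651, -0.759]] q [-0.59  -0.105  0.109  2.183  0.463  0.409 -0.602]
tilt [40.6 12.5 14.2]
mid rel rim (x,y,z mm; contact at x=5) [99.9 28.9 37.7]
x ang 1.1 z ang 3.6 tablet x in view [1.    0.007 0.01 ] z in view [-0.01   0.063  0.998]
go tool mm [-28.  -65.4  37.4] shares [-0.47 -1.09  0.62]
```

Emit:
play_rows(deltas=[{"dp": [-0.1, -0.1, 0.12], "yaw": 0, "jaw": 0}, {"dp": [-0.1, -0.2, 0.12], "yaw": 0, "jaw": 0}, {"dp": [-0.1, -0.2, 0.12], "yaw": 0, "jaw": 0}, {"dp": [-0.1, -0.2, 0.12], "yaw": 0, "jaw": 0}, {"dp": [-0.07, -0.15, 0.1], "yaw": 0, "jaw": 0}, {"dp": [0, -0.12, 0], "yaw": 0, "jaw": 0}, {"dp": [0, -0.08, 0], "yaw": 0, "jaw": 0}, {"dp": [0, 0, 0], "yaw": 0, "jaw": 0}])

```text
clock: 19.6
ee_pos: [0.5433, 0.124, 0.2748]
ee_rot: [0.576, 0.738, 0.273, 0.22]
ft_force: [-0.5, 0.2, -3.1]
gripper_width: 0.0098
```

```bash
python3 -c "
from h import *
rep(.01)"
```

```text
t 19.6 p [0.5433 0.124  0.2748] w 0.0098 F [-0.53  0.24 -3.08] M [-0.36  1.23 -0.06]
[[-0.239, 0.73, 0.64], [0.971, 0.188, 0.149], [-0.011, 0.657, -0.754]] q [-0.523 -0.071  0.111  2.328  0.629  0.215 -0.734]
tilt [41.1 13.1 14.4]
mid rel rim (x,y,z mm; contact at x=5) [37.5  2.7  3.9]
x ang 1.5 z ang 3.3 tablet x in view [1.    0.01  0.018] z in view [-0.019  0.056  0.998]
go tool mm [ -2.4 -22.6   3.5] shares [-0.04 -0.38  0.06]
```

Emit:
play_rows(deltas=[{"dp": [-0.01, -0.07, 0.01], "yaw": 0, "jaw": 0}, {"dp": [-0.01, -0.07, 0.01], "yaw": 0, "jaw": 0}, {"dp": [-0.01, -0.07, 0.01], "yaw": 0, "jaw": 0}, {"dp": [-0.01, -0.07, 0.01], "yaw": 0, "jaw": 0}, {"dp": [0, -0.05, 0], "yaw": 0, "jaw": 0}, {"dp": [0, 0, 0], "yaw": 0, "jaw": 0}, {"dp": [0, 0, 0], "yaw": 0, "jaw": 0}, {"dp": [0, 0, 0], "yaw": 0, "jaw": 0}])

```text
clock: 20.6
ee_pos: [0.5309, 0.1187, 0.2601]
ee_rot: [0.575, 0.738, 0.274, 0.221]
ft_force: [0.0, -0.6, -3.7]
gripper_width: 0.0097
```

```bash
python3 -c "
from h import *
rep(.0)
d=snap('top','t7');s=snap('scene','s7')
a=cv2.resize(d['frame'][140:230,270:370],None,fx=4,fy=4,interpolation=cv2.INTER_CUBIC);b=cv2.resize(s['frame'][140:230,270:370],None,fx=4,fy=4,interpolation=cv2.INTER_CUBIC)
cv2.imwrite('pics/c7.png',np.hstack([a,b]))"
```

```text
t 20.6 p [0.5309 0.1187 0.2601] w 0.0097 F [ 0.04 -0.57 -3.71] M [-0.34  1.25 -0.05]
[[-0.24, 0.729, 0.641], [0.971, 0.188, 0.151], [-0.01, 0.658, -0.753]] q [-0.515 -0.073  0.104  2.372  0.765  0.18  -0.872]
tilt [41.2 13.2 14.4]
mid rel rim (x,y,z mm; contact at x=5) [17.9  0.5  1.2]
x ang 1.6 z ang 3.3 tablet x in view [1.   0.01 0.02] z in view [-0.021  0.055  0.998]
go tool mm [ -0.4 -12.9   0.9] shares [-0.01 -0.22  0.02]
```

View pics/c7.png

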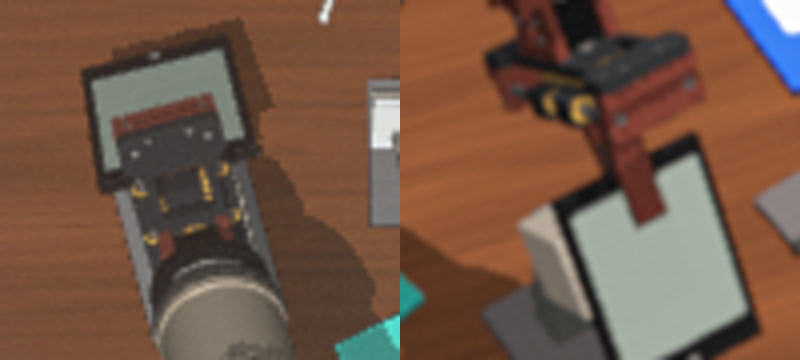

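Emit:
play_rows(deltas=[{"dp": [0, -0.05, 0], "yaw": 0, "jaw": 0}, {"dp": [0, -0.05, 0], "yaw": 0, "jaw": 0}, {"dp": [0, -0.05, 0], "yaw": 0, "jaw": 0}, {"dp": [0, -0.05, 0], "yaw": 0, "jaw": 0}, {"dp": [0, 0, 0], "yaw": 0, "jaw": 0}, {"dp": [0, 0, 0], "yaw": 0, "jaw": 0}, {"dp": [0, 0, 0], "yaw": 0, "jaw": 0}, {"dp": [0, 0, 0], "yaw": 0, "jaw": 0}])

```text
clock: 21.7
ee_pos: [0.5215, 0.1165, 0.2517]
ee_rot: [0.575, 0.738, 0.274, 0.221]
ft_force: [0.6, 0.1, -3.3]
gripper_width: 0.0097
```

```bash
cat >> h.py <<'E'
def favg(n=4):
    from plant import state
    F=[];T=[]
    for i in range(n):
        s=state(); F.append(s['ft_force']);T.append(s['torque']); read_camera('top')
    F=np.mean(F,0); print('Favg',F.round(2),'along view',round(float(F@VX),2),'M',np.mean(T,0).round(3))
E
python3 -c "
from h import *
rep(.0);favg()"
```

```text
t 21.7 p [0.5215 0.1165 0.2517] w 0.0097 F [ 0.55  0.06 -3.33] M [-0.39  1.3   0.01]
[[-0.241, 0.729, 0.641], [0.971, 0.187, 0.151], [-0.01, 0.659, -0.752]] q [-0.598 -0.083  0.178  2.404  0.9    0.173 -1.01 ]
tilt [41.2 13.3 14.4]
mid rel rim (x,y,z mm; contact at x=5) [5.1 0.6 1. ]
x ang 1.6 z ang 3.3 tablet x in view [1.    0.01  0.021] z in view [-0.021  0.054  0.998]
go tool mm [-0.6 -0.1  1. ] shares [-0.01 -0.    0.02]
Favg [ 0.45 -0.33 -3.27] along view -1.83 M [-0.346  1.231 -0.01 ]
```

Emit:
play_rows(deltas=[{"dp": [0, -0.04, 0], "yaw": 0, "jaw": 0}, {"dp": [0, -0.04, 0], "yaw": 0, "jaw": 0}, {"dp": [0, 0, 0], "yaw": 0, "jaw": 0}, {"dp": [0, 0, 0], "yaw": 0, "jaw": 0}, {"dp": [0, 0, 0], "yaw": 0, "jaw": 0}, {"dp": [0, 0, 0], "yaw": 0, "jaw": 0}, {"dp": [0, 0, 0], "yaw": 0, "jaw": 0}, {"dp": [0, 0, 0], "yaw": 0, "jaw": 0}])

```text
clock: 22.9
ee_pos: [0.5177, 0.1155, 0.2483]
ee_rot: [0.575, 0.738, 0.274, 0.22]
ft_force: [0.4, 0.3, -3.1]
gripper_width: 0.0097
```

```bash
python3 -c "
from h import *
rep(.0);favg()"
```

```text
t 22.9 p [0.5177 0.1155 0.2483] w 0.0097 F [ 0.42  0.32 -3.07] M [-0.32  1.19  0.06]
[[-0.241, 0.729, 0.641], [0.971, 0.187, 0.151], [-0.01, 0.659, -0.752]] q [-0.641 -0.089  0.218  2.418  0.962  0.172 -1.073]
tilt [41.2 13.3 14.4]
mid rel rim (x,y,z mm; contact at x=5) [-0.   0.5  0.9]
x ang 1.6 z ang 3.3 tablet x in view [1.    0.01  0.021] z in view [-0.021  0.054  0.998]
go tool mm [-0.6  5.   1. ] shares [-0.01  0.08  0.02]
Favg [ 0.19  0.03 -3.35] along view -2.0 M [-0.363  1.242  0.032]
```

Emit:
play_rows(deltas=[{"dp": [0, -0.04, 0], "yaw": 0, "jaw": 0}, {"dp": [0, -0.04, 0], "yaw": 0, "jaw": 0}, {"dp": [0, 0, 0], "yaw": 0, "jaw": 0}, {"dp": [0, 0, 0], "yaw": 0, "jaw": 0}, {"dp": [0, 0, 0], "yaw": 0, "jaw": 0}, {"dp": [0, 0, 0], "yaw": 0, "jaw": 0}, {"dp": [0, 0, 0], "yaw": 0, "jaw": 0}, {"dp": [0, 0, 0], "yaw": 0, "jaw": 0}])

```text
clock: 24.1
ee_pos: [0.5156, 0.1151, 0.2467]
ee_rot: [0.575, 0.738, 0.276, 0.221]
ft_force: [2.0, 0.0, -3.0]
gripper_width: 0.01
```

```bash
python3 -c "
from h import *
rep(.0);favg(3)"; python3 - <<'E'
from kin import *
np.set_printoptions(suppress=True,precision=3)
X=np.array([.744,.181,.643])
for t,az in ((41,13),(38,13),(36,12)):
    M=pose(t,az,14.4)
    for d in (0,.01,.02):
        q,e,a=ik(np.array([.5177,.1155,.2483])-X*d,M,8); print(t,az,d,q,'%.1f %.1f'%(e,a))
E
```

```text
t 24.1 p [0.5156 0.1151 0.2467] w 0.01 F [ 2.    0.02 -3.  ] M [-0.31  0.73 -0.1 ]
[[-0.24, 0.727, 0.643], [0.971, 0.186, 0.152], [-0.009, 0.661, -0.75]] q [-0.682 -0.094  0.255  2.428  1.025  0.171 -1.137]
tilt [41.4 13.3 14.4]
mid rel rim (x,y,z mm; contact at x=5) [-2.6  0.6  1. ]
x ang 1.7 z ang 3.3 tablet x in view [1.    0.009 0.024] z in view [-0.024  0.054  0.998]
go tool mm [-0.7  7.6  1.2] shares [-0.01  0.13  0.02]
Favg [ 1.92  0.22 -2.78] along view -0.32 M [-0.302  0.716 -0.112]
41 13 0 [-0.536 -0.081  0.115  2.41   0.91   0.17  -1.012] 0.0 0.0
41 13 0.01 [-0.617 -0.091  0.187  2.436  1.029  0.17  -1.134] 0.0 0.0
41 13 0.02 [-0.48  -0.082  0.044  2.44   1.028  0.17  -1.148] 1.9 0.7
38 13 0 [-0.226 -0.054 -0.174  2.355  0.493  0.208 -0.595] 0.0 0.0
38 13 0.01 [-0.221 -0.057 -0.183  2.377  0.541  0.193 -0.647] 0.0 0.0
38 13 0.02 [-0.21  -0.06  -0.196  2.398  0.597  0.179 -0.708] 0.0 0.0
36 12 0 [-0.221 -0.047 -0.185  2.329  0.424  0.263 -0.523] 0.0 0.0
36 12 0.01 [-0.223 -0.051 -0.186  2.351  0.457  0.247 -0.561] 0.0 0.0
36 12 0.02 [-0.223 -0.055 -0.19   2.372  0.496  0.232 -0.604] 0.0 0.0
```

Emit:
play_rows(deltas=[{"dp": [0, -0.04, 0], "yaw": 0, "jaw": 0}, {"dp": [0, -0.04, 0], "yaw": 0, "jaw": 0}, {"dp": [0, -0.03, 0], "yaw": 0, "jaw": 0}, {"dp": [0, 0, 0], "yaw": 0, "jaw": 0}, {"dp": [0, 0, 0], "yaw": 0, "jaw": 0}, {"dp": [0, 0, 0], "yaw": 0, "jaw": 0}, {"dp": [0, 0, 0], "yaw": 0, "jaw": 0}, {"dp": [0, 0, 0], "yaw": 0, "jaw": 0}])

```text
clock: 25.25
ee_pos: [0.5125, 0.1149, 0.245]
ee_rot: [0.576, 0.737, 0.276, 0.222]
ft_force: [4.6, -0.0, -2.3]
gripper_width: 0.0098
```

```bash
python3 -c "
from h import *
rep(.0);favg(3)"
```

```text
t 25.25 p [0.5125 0.1149 0.245 ] w 0.0098 F [ 4.56 -0.03 -2.3 ] M [-0.31  0.27 -0.2 ]
[[-0.239, 0.727, 0.644], [0.971, 0.185, 0.151], [-0.009, 0.662, -0.75]] q [-0.651 -0.094  0.221  2.434  1.055  0.17  -1.172]
tilt [41.4 13.2 14.3]
mid rel rim (x,y,z mm; contact at x=5) [-6.   1.1  1.7]
x ang 1.7 z ang 3.4 tablet x in view [1.    0.009 0.024] z in view [-0.025  0.055  0.998]
go tool mm [-1.2 10.9  2. ] shares [-0.02  0.18  0.03]
Favg [ 4.33  0.06 -1.94] along view 1.99 M [-0.275  0.29  -0.216]
```

Emit:
play_rows(deltas=[{"dp": [0, 0, 0], "yaw": 0, "jaw": 0}, {"dp": [0, 0, 0], "yaw": 0, "jaw": 0}, {"dp": [0, 0, 0], "yaw": 0, "jaw": 0}, {"dp": [0, 0, 0], "yaw": 0, "jaw": 0}, {"dp": [0, 0, 0], "yaw": 0, "jaw": 0}, {"dp": [0, 0, 0], "yaw": 0, "jaw": 0}, {"dp": [0, 0, 0], "yaw": 0, "jaw": 0}, {"dp": [0, 0, 0], "yaw": 0, "jaw": 0}])

```text
clock: 26.4
ee_pos: [0.5125, 0.1148, 0.245]
ee_rot: [0.576, 0.737, 0.276, 0.222]
ft_force: [3.3, 0.1, -3.5]
gripper_width: 0.0095
```

```bash
python3 - <<'E'
from h import *
rep(.0);favg(3)
s=snap('scene','s8'); S,r=st()
c=S['ee_pos']+r@CT; yt=r@YT; zt=r@ZT; xt=r[:,1]
P=[c+xt*.005+a*.055*yt+b*.075*zt for a,b in((-1,1),(1,1),(1,-1),(-1,-1))]
f=cv2.resize(s['frame'][130:270,250:400],None,fx=4,fy=4,interpolation=cv2.INTER_CUBIC)
for p in (proj(s,P)-[250,130])*4+1.5: cv2.circle(f,tuple(int(v) for v in p),2,(0,0,255),-1)
t=snap('top','t8'); g=cv2.resize(t['frame'][140:280,290:360],None,fx=4,fy=4,interpolation=cv2.INTER_CUBIC)
for p in (proj(t,P)-[290,140])*4+1.5: cv2.circle(g,tuple(int(v) for v in p),2,(0,0,255),-1)
cv2.imwrite('pics/c8.png',np.hstack([f[:560],g[:560]])[:, :800])
E
```

```text
t 26.4 p [0.5125 0.1148 0.245 ] w 0.0095 F [ 3.28  0.1  -3.47] M [-0.27  0.26 -0.16]
[[-0.239, 0.727, 0.644], [0.971, 0.185, 0.151], [-0.009, 0.662, -0.75]] q [-0.651 -0.094  0.221  2.434  1.055  0.17  -1.172]
tilt [41.4 13.2 14.3]
mid rel rim (x,y,z mm; contact at x=5) [-6.   1.   1.7]
x ang 1.7 z ang 3.4 tablet x in view [1.    0.008 0.024] z in view [-0.025  0.055  0.998]
go tool mm [-1.1 10.9  2. ] shares [-0.02  0.18  0.03]
Favg [ 3.89  0.03 -2.75] along view 1.13 M [-0.25   0.298 -0.18 ]
t 26.6 p [0.5125 0.1148 0.245 ] w 0.01 F [ 3.78  0.16 -2.52] M [-0.26  0.3  -0.18]
[[-0.239, 0.727, 0.644], [0.971, 0.185, 0.151], [-0.009, 0.662, -0.75]] q [-0.651 -0.094  0.221  2.434  1.055  0.17  -1.172]
```

View pics/c8.png

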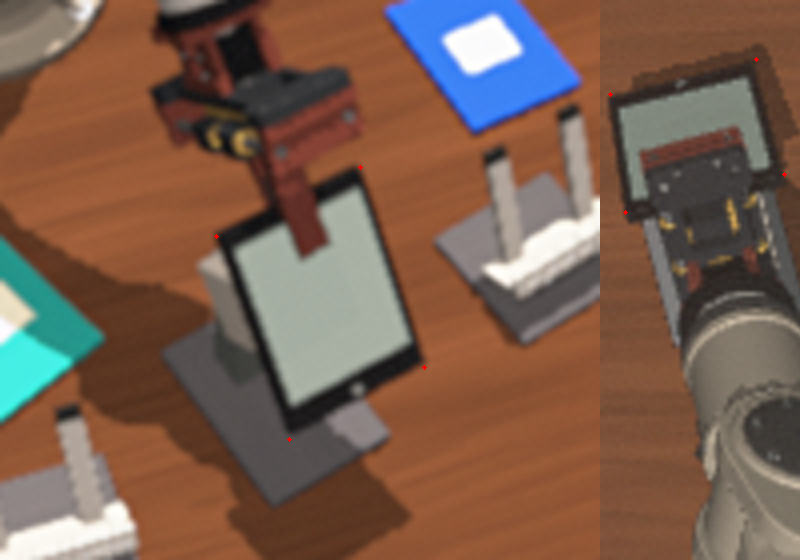

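Emit:
play_rows(deltas=[{"dp": [0, -0.02, 0], "yaw": 0, "jaw": 0}, {"dp": [0, 0, 0], "yaw": 0, "jaw": 0}, {"dp": [0, 0, 0], "yaw": 0, "jaw": 0}, {"dp": [0, 0, 0], "yaw": 0, "jaw": 0}, {"dp": [0, 0, 0], "yaw": 0, "jaw": 0}, {"dp": [0, 0, 0], "yaw": 0, "jaw": 0}, {"dp": [0, 0, 0], "yaw": 0, "jaw": 0}, {"dp": [0, 0, 0], "yaw": 0, "jaw": 0}])

```text
clock: 27.65
ee_pos: [0.512, 0.1148, 0.2447]
ee_rot: [0.576, 0.737, 0.275, 0.222]
ft_force: [5.3, -0.1, -2.5]
gripper_width: 0.0099
```

```bash
python3 - <<'E'
from h import *
rep(.0);favg(5)
E
```

```text
t 27.65 p [0.512  0.1148 0.2447] w 0.0099 F [ 5.32 -0.06 -2.5 ] M [-0.26  0.21 -0.26]
[[-0.238, 0.727, 0.644], [0.971, 0.185, 0.151], [-0.01, 0.661, -0.75]] q [-0.643 -0.094  0.212  2.435  1.058  0.17  -1.177]
tilt [41.4 13.2 14.3]
mid rel rim (x,y,z mm; contact at x=5) [-6.6  1.1  1.8]
x ang 1.7 z ang 3.4 tablet x in view [1.    0.008 0.024] z in view [-0.025  0.055  0.998]
go tool mm [-1.2 11.5  2.1] shares [-0.02  0.19  0.04]
Favg [ 4.66  0.2  -2.76] along view 1.73 M [-0.281  0.195 -0.263]
```

Emit:
play_rows(deltas=[{"dp": [0, 0, 0], "yaw": 0, "jaw": 0}, {"dp": [0, 0, 0], "yaw": 0, "jaw": 0}, {"dp": [0, 0, 0], "yaw": 0, "jaw": 0}, {"dp": [0, 0, 0], "yaw": 0, "jaw": 0}, {"dp": [0, 0, 0], "yaw": 0, "jaw": 0}, {"dp": [0, 0, 0], "yaw": 0, "jaw": 0}, {"dp": [0, 0, 0], "yaw": 0, "jaw": 0}, {"dp": [0, 0, 0], "yaw": 0, "jaw": 0}])

```text
clock: 28.9
ee_pos: [0.512, 0.1148, 0.2447]
ee_rot: [0.576, 0.737, 0.276, 0.222]
ft_force: [5.1, 0.2, -1.8]
gripper_width: 0.0099
```

```bash
python3 - <<'E'
from h import *
favg(3);rep(.06)
E
```

```text
Favg [ 4.99 -0.43 -2.17] along view 2.24 M [-0.271  0.227 -0.269]
t 29.05 p [0.512  0.1148 0.2447] w 0.0099 F [ 4.78 -0.29 -2.  ] M [-0.3   0.2  -0.28]
[[-0.238, 0.727, 0.644], [0.971, 0.185, 0.151], [-0.01, 0.662, -0.75]] q [-0.643 -0.094  0.212  2.435  1.058  0.17  -1.177]
tilt [41.4 13.2 14.3]
mid rel rim (x,y,z mm; contact at x=5) [-6.6  1.1  1.8]
x ang 1.7 z ang 3.4 tablet x in view [1.    0.008 0.024] z in view [-0.025  0.055  0.998]
go tool mm [-1.7 71.5  3.6] shares [-0.03  1.19  0.06]
```

Emit:
play_rows(deltas=[{"dp": [0, 0.08, 0], "yaw": 0, "jaw": 0}, {"dp": [0, 0.2, 0], "yaw": 0, "jaw": 0}, {"dp": [0, 0.4, -0.1], "yaw": 0, "jaw": 0}, {"dp": [0, 0.6, -0.3], "yaw": 0, "jaw": 0}, {"dp": [0, 0.6, -0.6], "yaw": 0, "jaw": 0}, {"dp": [-0.3, 0.5, -0.7], "yaw": 0, "jaw": 0}, {"dp": [-0.5, 0.4, -0.7], "yaw": 0, "jaw": 0}, {"dp": [-0.7, 0.2, -0.6], "yaw": 0, "jaw": 0}])

```text
clock: 30.05
ee_pos: [0.5401, 0.0392, 0.4898]
ee_rot: [0.571, 0.748, 0.264, 0.212]
ft_force: [-0.1, -0.4, -3.9]
gripper_width: 0.0096
```

```bash
python3 - <<'E'
from h import *
rep(.06)
t=cv2.imread('pics/top0.png'); s=cv2.imread('pics/scene0.png')
a=cv2.resize(t[155:203,355:410],None,fx=7,fy=7,interpolation=cv2.INTER_CUBIC)
b=cv2.resize(s[225:295,230:292],None,fx=6,fy=6,interpolation=cv2.INTER_CUBIC)
o=np.zeros((420,385+372,3),np.uint8); o[:a.shape[0],:a.shape[1]]=a;o[:b.shape[0],385:385+b.shape[1]]=b
cv2.imwrite('pics/stand.png',o); print(a.shape,b.shape)
E
```

```text
t 30.05 p [0.5401 0.0392 0.4898] w 0.0096 F [-0.12 -0.38 -3.86] M [-0.48  1.18 -0.08]
[[-0.257, 0.743, 0.618], [0.966, 0.208, 0.152], [-0.016, 0.637, -0.771]] q [-0.643 -0.332  0.351  1.985  0.186  0.784 -0.089]
tilt [39.6 13.8 15.7]
mid rel rim (x,y,z mm; contact at x=5) [157.2 -78.7 183.4]
x ang 1.8 z ang 2.7 tablet x in view [ 0.999  0.027 -0.008] z in view [0.007 0.048 0.999]
go tool mm [ 80.8 -88.6 184.2] shares [ 1.35 -1.48  3.07]
(336, 385, 3) (420, 372, 3)
```

View pics/stand.png

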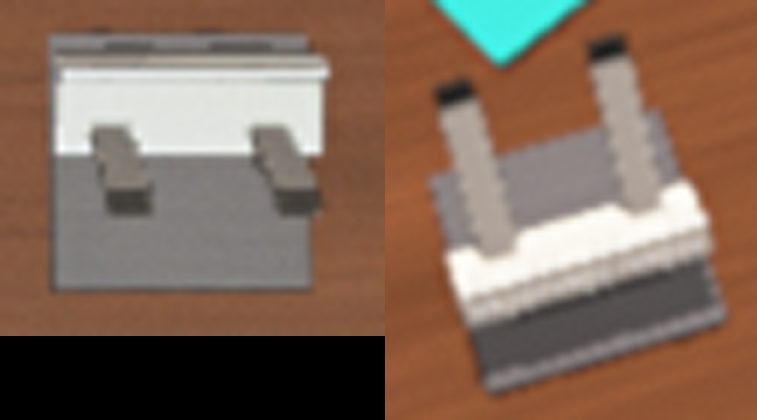

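```bash
python3 - <<'E'
from h import *
np.set_printoptions(suppress=True,precision=4)
d=load('top0'); s=load('scene0')
ft=lambda a:np.array(a,float)/7+[355-.43,155-.43]
fs=lambda a:(np.array(a,float)-[385,0])/6+[230-.42,225-.42]
P=tri(d,ft([(112,128),(270,128)]),s,fs([(643,207),(498,252)])); print('bases',P,P.mean(0))
print('base on plane .045: top',onz(d,ft([(112,128),(270,128)]),.045).mean(0),'scene',onz(s,fs([(643,207),(498,252)]),.045).mean(0))
P=tri(d,ft([(131,190),(298,190)]),s,fs([(607,40),(456,82)])); print('tips',P,P.mean(0)); e=P[0]-P[1]; print('yaw',np.degrees(np.arctan2(-e[0],e[1])))
print('lip top',onz(d,ft([(58,70),(330,70)]),.057))
P=tri(d,ft([(57,62),(329,62)]),s,fs([(700,235),(465,305)]));print('lip',P)
E
```

```text
bases [[ 0.5608 -0.0632  0.0522  0.0005]
 [ 0.5594 -0.1347  0.0512  0.0007]] [ 0.5601 -0.0989  0.0517  0.0006]
base on plane .045: top [ 0.5612 -0.0991  0.045 ] scene [ 0.5569 -0.0992  0.045 ]
tips [[ 0.5211 -0.0607  0.1511  0.0005]
 [ 0.5194 -0.1309  0.1525  0.0004]] [ 0.5202 -0.0958  0.1518  0.0004]
yaw -1.3440068704986694
lip top [[ 0.5871 -0.0387  0.057 ]
 [ 0.5846 -0.1612  0.057 ]]
lip [[ 0.5891 -0.0406  0.0628  0.0028]
 [ 0.5868 -0.1581  0.0677  0.0012]]
```

```bash
cat > sim.py <<'E'
from kin import *
def run(q,rows,w=3.,report=None):
    q=np.array(q,float)
    for dp,yaw in rows:
        p,M=fk(q,P); tp=p+M@(np.array(dp)*.06); tM=M@rz(yaw*np.pi)
        f=lambda x:np.r_[(fk(x,P)[0]-tp)*w,R.from_matrix(fk(x,P)[1].T@tM).as_rotvec(),.01*(x-q)]
        q=least_squares(f,np.clip(q,lo+1e-4,hi-1e-4),bounds=(lo,hi)).x
    return q
def show(q):
    p,M=fk(q,P); z=M[:,2]; print(p.round(3),'tilt %.1f az %.1f yaw %.1f'%tuple(np.degrees([np.arccos(-z[2]),np.arctan2(z[1],z[0]),np.arctan2(M[1,1],M[0,1])])),q.round(2))
def wrow(q,d,n): # world delta split into n rows in tool frame at q
    p,M=fk(q,P); t=M.T@np.array(d)/n/.06; return [(t,0)]*n, t.round(2)
E
python3 - <<'E'
from sim import *
# check vs history C->D
for w in (1,3,10):
    show(run([-1.024,.178,.769,1.222,-.116,1.793,.024],[((0,0,-.8),0)]*8,w))
q0=[-.643,-.332,.351,1.985,.186,.784,-.089]; show(q0)
for way in ([(-.18,.21,-.19),(-.12,-.10,0)],[(-.18,.21,-.19),(-.05,-.05,-.12)],[(-.2,.25,-.22),(-.15,-.15,0)],[(-.15,-.04,-.1),(-.1,0,-.1)],[(-.18,.21,-.19),(-.15,0,0)]):
    q=q0; print('way',way)
    for d in way:
        r,t=wrow(q,d,8); q=run(q,r); print(t,end=' '); show(q)
E
```

```text
[0.483 0.152 0.71 ] tilt 6.9 az 13.3 yaw 17.9 [-1.44  0.07  1.15  1.07 -0.06  1.92 -0.01]
[0.461 0.145 0.862] tilt 25.5 az 18.7 yaw 18.1 [-0.61 -0.01  0.14  0.79  0.07  1.92 -0.12]
[0.455 0.143 0.947] tilt 35.8 az 22.0 yaw 17.9 [-0.86 -0.    0.39  0.6   0.05  1.92 -0.11]Traceback (most recent call last):
  File "<stdin>", line 5, in <module>
  File "sim.py", line 10, in show
    p,M=fk(q,P); z=M[:,2]; print(p.round(3),'tilt %.1f az %.1f yaw %.1f'%tuple(np.degrees([np.arccos(-z[2]),np.arctan2(z[1],z[0]),np.arctan2(M[1,1],M[0,1])])),q.round(2))
                                                                                                                                                               ^^^^^^^
AttributeError: 'list' object has no attribute 'round'. Did you mean: 'count'?
```

```bash
python3 - <<'E'
from sim import *
q0=np.array([-.643,-.332,.351,1.985,.186,.784,-.089]); show(q0)
for way in ([(-.18,.21,-.19),(-.12,-.10,0)],[(-.18,.21,-.19),(-.05,-.05,-.12)],[(-.18,.21,-.19),(-.05,-.2,-.05)],[(-.15,-.04,-.1),(-.12,0,-.1)],[(-.15,.1,-.15),(-.15,-.1,-.05)],[(-.1,-.1,-.15),(-.15,.05,-.1)]):
    q=q0; print('way',way)
    for d in way:
        r,t=wrow(q,d,8); q=run(q,r,1.7); print(t,end=' '); show(q)
E
```

```text
[0.541 0.039 0.49 ] tilt 39.5 az 13.7 yaw 15.6 [-0.64 -0.33  0.35  1.98  0.19  0.78 -0.09]
way [(-0.18, 0.21, -0.19), (-0.12, -0.1, 0)]
[ 0.53 -0.44  0.14] [0.368 0.251 0.298] tilt 39.2 az 13.6 yaw 15.6 [-0.08 -0.31 -0.81  2.37  0.43  0.48 -1.  ]
[-0.14 -0.23 -0.18] [0.293 0.231 0.287] tilt 37.1 az 7.5 yaw 15.5 [-0.88 -0.34 -0.4   2.44  0.63  0.83 -1.43]
way [(-0.18, 0.21, -0.19), (-0.05, -0.05, -0.12)]
[ 0.53 -0.44  0.14] [0.368 0.251 0.298] tilt 39.2 az 13.6 yaw 15.6 [-0.08 -0.31 -0.81  2.37  0.43  0.48 -1.  ]
[-0.07 -0.26  0.11] [0.35  0.246 0.218] tilt 36.0 az 10.2 yaw 15.5 [ 0.52 -0.34 -1.35  2.44  0.24  0.3  -0.87]
way [(-0.18, 0.21, -0.19), (-0.05, -0.2, -0.05)]
[ 0.53 -0.44  0.14] [0.368 0.251 0.298] tilt 39.2 az 13.6 yaw 15.6 [-0.08 -0.31 -0.81  2.37  0.43  0.48 -1.  ]
[-0.37 -0.23 -0.05] [0.399 0.107 0.275] tilt 34.3 az 10.1 yaw 15.4 [ 0.05 -0.34 -0.48  2.44  0.    0.43 -0.21]
way [(-0.15, -0.04, -0.1), (-0.12, 0, -0.1)]
[ 0.   -0.38 -0.04] [ 0.452 -0.013  0.374] tilt 37.6 az 16.0 yaw 15.6 [ 0.43 -0.34 -0.29  2.25 -0.56  0.68  0.75]
[ 0.07 -0.32  0.02] [ 0.388 -0.035  0.272] tilt 35.6 az 19.7 yaw 15.7 [ 1.07 -0.34 -0.65  2.44 -1.01  0.74  1.38]
way [(-0.15, 0.1, -0.15), (-0.15, -0.1, -0.05)]
[ 0.29 -0.39  0.08] [0.425 0.147 0.328] tilt 38.3 az 13.7 yaw 15.6 [-0.22 -0.34 -0.32  2.36  0.2   0.48 -0.45]
[-0.12 -0.34 -0.14] [0.398 0.088 0.272] tilt 32.9 az 12.6 yaw 15.4 [ 0.14 -0.34 -0.46  2.44 -0.19  0.44  0.07]
way [(-0.1, -0.1, -0.15), (-0.15, 0.05, -0.1)]
[-0.14 -0.4   0.08] [ 0.442 -0.061  0.34 ] tilt 39.4 az 13.7 yaw 15.6 [ 0.13 -0.34  0.06  2.34 -0.49  0.55  0.79]
[ 0.18 -0.34 -0.02] [ 0.372 -0.061  0.27 ] tilt 35.7 az 20.2 yaw 15.7 [ 1.25 -0.34 -0.68  2.44 -1.03  0.83  1.52]
```

```bash
python3 - <<'E'
from h import *
np.set_printoptions(suppress=True,precision=3)
d=load('top0'); s=load('scene0')
print('lamp base',onz(s,[(200,95)],0),'top pole', [onz(d,[(410,345),(408,327),(410,395)],z) for z in (0,.4)])
print('pole on ray scene (165,5) at y..',[onz(s,[(165,5)],z) for z in (.2,.4,.6)])
print('monitor bottom',onz(s,[(268,45),(400,38)],.1),'printer',onz(s,[(25,122),(120,78),(158,133)],.12))
E
python3 - <<'E'
from sim import *
q0=np.array([-.643,-.332,.351,1.985,.186,.784,-.089])
res=[]
for mid in ((-.18,.21,-.19),(-.22,.25,-.15)):
  r,t=wrow(q0,mid,8); q1=run(q0,r,1.7)
  for d in itertools.product((-.2,-.1,0,.1),(-.15,0,.15),(-.15,-.05,.05)):
    r,t2=wrow(q1,d,8); q=run(q1,r,1.7); p,M=fk(q,P); z=M[:,2]
    res.append((abs(z[0]-.5)+abs(z[1]-0),mid,d,t2.tolist(),p.round(3).tolist(),z.round(3).tolist()))
res.sort(key=lambda a:a[0])
for r in res[:10]: print(r)
E
```

```text
lamp base [[-0.201 -0.118  0.   ]] top pole [array([[ 0.014, -0.178,  0.   ],
       [ 0.071, -0.173,  0.   ],
       [-0.145, -0.174,  0.   ]]), array([[ 0.096, -0.112,  0.4  ],
       [ 0.139, -0.109,  0.4  ],
       [-0.024, -0.109,  0.4  ]])]
pole on ray scene (165,5) at y.. [array([[-0.485, -0.145,  0.2  ]]), array([[-0.178, -0.145,  0.4  ]]), array([[ 0.129, -0.144,  0.6  ]])]
monitor bottom [[-0.265  0.178  0.1  ]
 [-0.137  0.668  0.1  ]] printer [[-0.149 -0.688  0.12 ]
 [-0.249 -0.367  0.12 ]
 [ 0.046 -0.284  0.12 ]]
(np.float64(0.058976674175748534), (-0.18, 0.21, -0.19), (-0.2, -0.15, -0.15), [-0.19, -0.57, -0.06], [0.217, 0.237, 0.251], [0.543, 0.016, -0.84])
(np.float64(0.08501011818696386), (-0.18, 0.21, -0.19), (-0.1, -0.15, -0.15), [-0.24, -0.42, 0.07], [0.343, 0.193, 0.239], [0.528, 0.057, -0.847])
(np.float64(0.10652161672392589), (-0.18, 0.21, -0.19), (-0.2, -0.15, -0.05), [-0.19, -0.44, -0.22], [0.215, 0.233, 0.279], [0.579, 0.027, -0.815])
(np.float64(0.11363690996424858), (-0.22, 0.25, -0.15), (-0.1, -0.15, -0.15), [-0.24, -0.42, 0.07], [0.278, 0.237, 0.251], [0.
[... 188 characters left out ...]
738362318), (-0.18, 0.21, -0.19), (-0.1, -0.15, -0.05), [-0.25, -0.29, -0.09], [0.34, 0.189, 0.276], [0.561, 0.068, -0.825])
(np.float64(0.15376304200696994), (-0.18, 0.21, -0.19), (0, -0.15, -0.15), [-0.3, -0.26, 0.2], [0.428, 0.146, 0.206], [0.551, 0.103, -0.828])
(np.float64(0.15396115264271515), (-0.18, 0.21, -0.19), (-0.2, -0.15, 0.05), [-0.2, -0.31, -0.38], [0.212, 0.236, 0.294], [0.62, 0.034, -0.784])
(np.float64(0.1589618140031135), (-0.22, 0.25, -0.15), (-0.1, -0.15, -0.05), [-0.25, -0.29, -0.09], [0.276, 0.234, 0.283], [0.593, 0.066, -0.802])
(np.float64(0.16115151436075686), (-0.22, 0.25, -0.15), (0, -0.15, -0.15), [-0.3, -0.26, 0.2], [0.383, 0.192, 0.232], [0.562, 0.099, -0.821])
```

Emit:
play_rows(deltas=[{"dp": [0.53, -0.44, 0.14], "yaw": 0, "jaw": 0}, {"dp": [0.53, -0.44, 0.14], "yaw": 0, "jaw": 0}, {"dp": [0.53, -0.44, 0.14], "yaw": 0, "jaw": 0}, {"dp": [0.53, -0.44, 0.14], "yaw": 0, "jaw": 0}, {"dp": [0.53, -0.44, 0.14], "yaw": 0, "jaw": 0}, {"dp": [0.53, -0.44, 0.14], "yaw": 0, "jaw": 0}, {"dp": [0.53, -0.44, 0.14], "yaw": 0, "jaw": 0}, {"dp": [0.53, -0.44, 0.14], "yaw": 0, "jaw": 0}])

```text
clock: 31.05
ee_pos: [0.3649, 0.244, 0.286]
ee_rot: [0.582, 0.743, 0.253, 0.213]
ft_force: [0.5, -0.2, -3.0]
gripper_width: 0.0099
```

```bash
python3 - <<'E'
from h import *
s,r=st(); print(tilt(r))
from sim import *
q0=np.array(s['q']); show(q0)
for d in ((-.1,-.15,-.15),(-.14,-.15,-.15),(-.14,-.1,-.15),(-.1,-.1,-.15),(-.2,-.15,-.12),(-.2,-.1,-.15)):
    rr,t2=wrow(q0,d,8); print(d,t2,end=''); show(run(q0,rr,1.7))
E
```

```text
t 31.05 p [0.3649 0.244  0.286 ] w 0.0099 F [ 0.53 -0.15 -2.98] M [-0.24  1.11  0.02]
[[-0.232, 0.757, 0.61], [0.972, 0.195, 0.128], [-0.022, 0.623, -0.782]] q [-0.09  -0.292 -0.82   2.382  0.484  0.491 -1.078]
[38.6 11.9 14.4]
[0.365 0.244 0.286] tilt 38.6 az 11.8 yaw 14.4 [-0.09 -0.29 -0.82  2.38  0.48  0.49 -1.08]
(-0.1, -0.15, -0.15) [-0.25 -0.41  0.08][0.341 0.189 0.232] tilt 31.4 az 3.5 yaw 13.9 [ 0.28 -0.34 -1.04  2.44  0.15  0.46 -0.7 ]
(-0.14, -0.15, -0.15) [-0.23 -0.48  0.03][0.296 0.209 0.24 ] tilt 31.4 az 1.4 yaw 13.8 [-0.08 -0.34 -0.93  2.44  0.32  0.62 -1.04]
(-0.14, -0.1, -0.15) [-0.13 -0.46  0.04][0.275 0.245 0.223] tilt 32.9 az 2.9 yaw 13.9 [ 0.08 -0.34 -1.19  2.44  0.35  0.58 -1.19]
(-0.1, -0.1, -0.15) [-0.15 -0.39  0.09][0.321 0.231 0.215] tilt 32.9 az 4.3 yaw 14.0 [ 0.37 -0.34 -1.27  2.44  0.26  0.43 -0.95]
(-0.2, -0.15, -0.12) [-0.2  -0.53 -0.1 ][0.214 0.227 0.259] tilt 32.9 az -0.1 yaw 13.9 [-0.75 -0.34 -0.71  2.44  0.44  0.93 -1.49]
(-0.2, -0.1, -0.15) [-0.1  -0.55 -0.04][0.198 0.256 0.227] tilt 33.6 az 1.7 yaw 14.0 [-0.27 -0.34 -1.17  2.44  0.38  0.77 -1.49]
```

Emit:
play_rows(deltas=[{"dp": [-0.23, -0.48, 0.03], "yaw": 0, "jaw": 0}, {"dp": [-0.23, -0.48, 0.03], "yaw": 0, "jaw": 0}, {"dp": [-0.23, -0.48, 0.03], "yaw": 0, "jaw": 0}, {"dp": [-0.23, -0.48, 0.03], "yaw": 0, "jaw": 0}, {"dp": [-0.23, -0.48, 0.03], "yaw": 0, "jaw": 0}, {"dp": [-0.23, -0.48, 0.03], "yaw": 0, "jaw": 0}, {"dp": [-0.23, -0.48, 0.03], "yaw": 0, "jaw": 0}, {"dp": [0, 0, 0], "yaw": 0, "jaw": 0}])

```text
clock: 32.05
ee_pos: [0.3005, 0.2151, 0.2409]
ee_rot: [0.6, 0.751, 0.181, 0.205]
ft_force: [0.0, 0.7, -3.0]
gripper_width: 0.0098
```

```bash
python3 - <<'E'
from h import *
s,r=st(); print(tilt(r))
E
```

```text
t 32.05 p [0.3005 0.2151 0.2409] w 0.0098 F [ 0.01  0.71 -2.97] M [-0.03  1.04  0.05]
[[-0.195, 0.828, 0.526], [0.977, 0.213, 0.026], [-0.09, 0.519, -0.85]] q [-0.038 -0.336 -0.954  2.435  0.312  0.596 -1.02 ]
[31.8  2.9 14.4]
```

```bash
python3 - <<'E'
from h import state
from sim import *
q0=np.array(state()['q'])
for d in ((0,-.08,-.06),(.03,-.06,-.06),(-.03,-.08,-.03),(.0,-.0,-.08),(-.05,-.05,-.05)):
    rr,t2=wrow(q0,d,3); print(d,t2,end=''); show(run(q0,rr,1.7))
# path to above empty stand: yaw then move
p,M=fk(q0,P)
q=run(q0,[((0,.0,-.6),.0)]*3+[((0,.3,-.6),.011)]*8,1.7); show(q)
E
```

```text
(0, -0.08, -0.06) [-0.4  -0.27  0.27][0.333 0.177 0.218] tilt 29.1 az -1.7 yaw 14.0 [ 0.37 -0.34 -1.12  2.44  0.12  0.5  -0.66]
(0.03, -0.06, -0.06) [-0.33 -0.11  0.36][0.352 0.182 0.205] tilt 30.0 az -0.0 yaw 14.2 [ 0.61 -0.34 -1.29  2.44  0.04  0.4  -0.55]
(-0.03, -0.08, -0.03) [-0.39 -0.32  0.04][0.301 0.181 0.245] tilt 29.3 az -2.1 yaw 14.0 [-0.18 -0.34 -0.77  2.44  0.3   0.68 -0.95]
(0.0, -0.0, -0.08) [ 0.04 -0.23  0.38][0.314 0.238 0.18 ] tilt 30.5 az 0.4 yaw 14.2 [ 0.26 -0.02 -1.41  2.44  0.84  0.64 -1.6 ]
(-0.05, -0.05, -0.05) [-0.19 -0.43  0.08][0.274 0.211 0.227] tilt 29.6 az -2.2 yaw 14.1 [-0.02 -0.34 -1.03  2.44  0.27  0.65 -1.05]
[0.231 0.279 0.634] tilt 31.5 az -2.2 yaw -4.1 [-1.14 -0.31 -0.28  1.63  0.47  1.72 -1.38]
```

Emit:
play_rows(deltas=[{"dp": [-0.39, -0.32, 0.04], "yaw": 0, "jaw": 0}, {"dp": [-0.39, -0.32, 0.04], "yaw": 0, "jaw": 0}, {"dp": [-0.39, -0.32, 0.04], "yaw": 0, "jaw": 0}, {"dp": [0, 0.2, -0.6], "yaw": 0, "jaw": 0}, {"dp": [0, 0.45, -0.85], "yaw": 0.015, "jaw": 0}, {"dp": [0, 0.45, -0.85], "yaw": 0.015, "jaw": 0}, {"dp": [0, 0.45, -0.85], "yaw": 0.015, "jaw": 0}, {"dp": [0, 0.45, -0.85], "yaw": 0.015, "jaw": 0}])

```text
clock: 33.05
ee_pos: [0.3114, 0.2317, 0.4563]
ee_rot: [0.674, 0.696, 0.153, 0.194]
ft_force: [0.6, 1.4, -3.8]
gripper_width: 0.0098
```

```bash
cat >> h.py <<'E'
_a=np.radians(-1.3); SX=np.array([np.cos(_a),np.sin(_a),0]);SY=np.array([-np.sin(_a),np.cos(_a),0]);SZ=np.array([0,0,1.]); SEAT=np.array([.560,-.098,.045])
def rep2(dx,dy,dz):
    s,r=st(); o=s['ee_pos']+r@(CT-.075*ZT-[0,.005,0]); v=np.c_[SX,SY,SZ]; xt,yt,zt=r[:,1],r@YT,r@ZT
    print('tilt',tilt(r),'lean %.1f'%np.degrees(np.arccos(zt[2])),'origin in seat mm',((o-SEAT)@v*1000).round(1),'x_t',(v.T@xt).round(3),'y_t',(v.T@yt).round(3),'z_t',(v.T@zt).round(3))
    g=SEAT+v@np.array([dx,dy,dz]); print('go tool mm',(r.T@(g-o)*1000).round(1),'shares',(r.T@(g-o)/.06).round(2))
E
python3 -c "
from h import *
rep2(.03,0,.15)"
```

```text
t 33.05 p [0.3114 0.2317 0.4563] w 0.0098 F [ 0.58  1.37 -3.84] M [0.1  0.87 0.09]
[[-0.017, 0.879, 0.476], [0.998, 0.045, -0.047], [-0.063, 0.475, -0.878]] q [-0.857 -0.336 -0.256  2.004  0.396  1.296 -1.151]
tilt [28.6 -5.6  2.9] lean 29.1 origin in seat mm [-206.3  309.3  310.9] x_t [0.878 0.065 0.475] y_t [-0.016  0.994 -0.107] z_t [-0.479  0.086  0.874]
go tool mm [-307.8  111.   265.3] shares [-5.13  1.85  4.42]
```

Emit:
play_rows(deltas=[{"dp": [-0.66, 0.39, 0.26], "yaw": 0.005, "jaw": 0}, {"dp": [-0.66, 0.39, 0.26], "yaw": 0.005, "jaw": 0}, {"dp": [-0.66, 0.39, 0.26], "yaw": 0.005, "jaw": 0}, {"dp": [-0.66, 0.39, 0.26], "yaw": 0.005, "jaw": 0}, {"dp": [-0.66, 0.39, 0.26], "yaw": 0, "jaw": 0}, {"dp": [-0.66, 0.39, 0.26], "yaw": 0, "jaw": 0}, {"dp": [-0.66, 0.39, 0.26], "yaw": 0, "jaw": 0}, {"dp": [-0.66, 0.39, 0.26], "yaw": 0, "jaw": 0}])

```text
clock: 34.05
ee_pos: [0.5476, -0.079, 0.4513]
ee_rot: [0.693, 0.678, 0.158, 0.188]
ft_force: [0.7, 0.9, -3.8]
gripper_width: 0.0096
```

```bash
python3 -c "
from h import *
rep2(.025,0,.06)"
```

```text
t 34.05 p [ 0.5476 -0.079   0.4513] w 0.0096 F [ 0.7   0.93 -3.76] M [0.12 0.84 0.02]
[[0.031, 0.88, 0.473], [0.999, -0.01, -0.047], [-0.036, 0.474, -0.88]] q [-0.384 -0.181  0.327  1.895  0.159  0.931 -0.132]
tilt [28.4 -5.6 -0.6] lean 28.8 origin in seat mm [ 36.    4.4 305.5] x_t [0.88  0.01  0.474] y_t [ 0.032  0.996 -0.08 ] z_t [-0.473  0.086  0.877]
go tool mm [   4.5 -126.2  210.8] shares [ 0.07 -2.1   3.51]
```

Emit:
play_rows(deltas=[{"dp": [0.01, -0.3, 0.5], "yaw": 0, "jaw": 0}, {"dp": [0.01, -0.3, 0.5], "yaw": 0, "jaw": 0}, {"dp": [0.01, -0.3, 0.5], "yaw": 0, "jaw": 0}, {"dp": [0.01, -0.3, 0.5], "yaw": 0, "jaw": 0}, {"dp": [0.01, -0.3, 0.5], "yaw": 0, "jaw": 0}, {"dp": [0.01, -0.3, 0.5], "yaw": 0, "jaw": 0}, {"dp": [0, -0.2, 0.35], "yaw": 0, "jaw": 0}, {"dp": [0, 0, 0], "yaw": 0, "jaw": 0}])

```text
clock: 35.05
ee_pos: [0.5353, -0.0925, 0.2078]
ee_rot: [0.696, 0.676, 0.152, 0.188]
ft_force: [-0.3, 0.4, -2.5]
gripper_width: 0.0094
```

```bash
python3 - <<'E'
from h import *
rep2(.01,0,.0)
S,r=st(); s=snap('scene','s9'); t=snap('top','t9')
c=S['ee_pos']+r@CT; yt=r@YT; zt=r@ZT; xt=r[:,1]
Pp=[c+xt*.005+a*.055*yt+b*.075*zt for a,b in((-1,1),(1,1),(1,-1),(-1,-1))]
v=np.c_[SX,SY,SZ]; Q=[SEAT+v@np.array(w) for w in ([0,.06,0],[0,-.06,0],[-.0423,.036,.0906],[-.0423,-.036,.0906])]
f=cv2.resize(s['frame'][180:300,210:310],None,fx=4,fy=4,interpolation=cv2.INTER_CUBIC)
g=cv2.resize(t['frame'][145:245,340:430],None,fx=4,fy=4,interpolation=cv2.INTER_CUBIC)
for im,d,o in ((f,s,[210,180]),(g,t,[340,145])):
    for p in (proj(d,Pp)-o)*4+1.5: cv2.circle(im,tuple(int(x) for x in p),2,(0,0,255),-1)
    for p in (proj(d,Q)-o)*4+1.5: cv2.circle(im,tuple(int(x) for x in p),2,(0,255,0),-1)
o=np.zeros((480,760,3),np.uint8); o[:480,:400]=f; o[:400,400:760]=g; cv2.imwrite('pics/c9.png',o)
E
```

```text
t 35.05 p [ 0.5353 -0.0925  0.2078] w 0.0094 F [-0.35  0.41 -2.52] M [ 0.05  0.83 -0.02]
[[0.041, 0.884, 0.466], [0.998, -0.016, -0.057], [-0.043, 0.468, -0.883]] q [-0.356  0.054  0.405  2.279  0.049  0.326 -0.03 ]
tilt [28.  -6.9 -1. ] lean 28.4 origin in seat mm [ 23.1 -10.5  61.6] x_t [0.884 0.004 0.468] y_t [ 0.041  0.995 -0.087] z_t [-0.466  0.096  0.88 ]
go tool mm [ 12.8 -40.4  47.8] shares [ 0.21 -0.67  0.8 ]
t 35.05 p [ 0.5353 -0.0925  0.2078] w 0.0094 F [-0.35  0.41 -2.52] M [ 0.05  0.83 -0.02]
[[0.041, 0.884, 0.466], [0.998, -0.016, -0.057], [-0.043, 0.468, -0.883]] q [-0.356  0.054  0.405  2.279  0.049  0.326 -0.03 ]
```

View pics/c9.png

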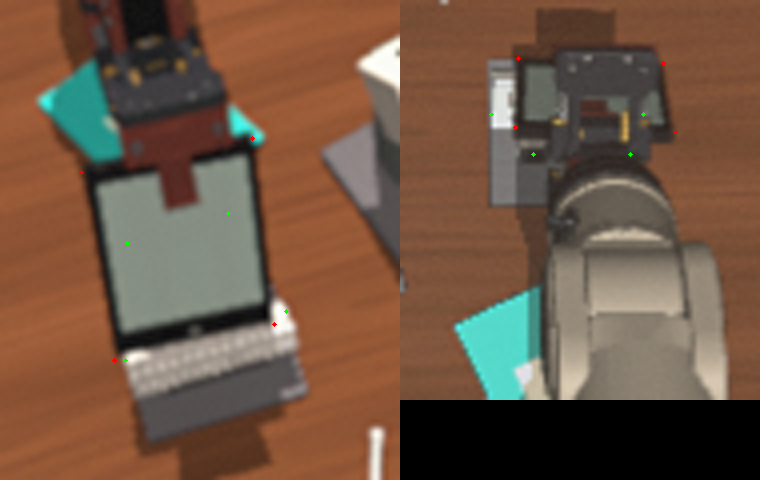

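```bash
python3 - <<'E'
from h import *
f=cv2.imread('pics/s9.png')[208:276,222:290]; cv2.imwrite('pics/c9b.png',cv2.resize(f,None,fx=8,fy=8,interpolation=cv2.INTER_CUBIC))
E
```

```text
(no output)
```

View pics/c9b.png

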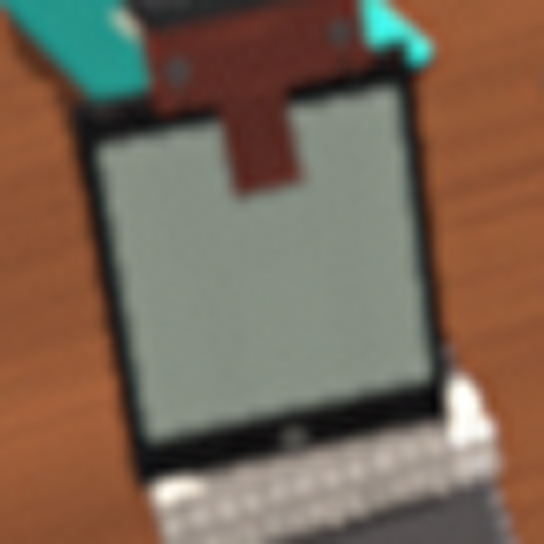

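```bash
python3 - <<'E'
from h import *
np.set_printoptions(suppress=True,precision=4)
s=load('s9'); S,r=st(); o,v=ray(s,np.array([(97,145),(408,85),(437,383),(150,443),(78,108),(418,45),(446,415),(140,482)])/8+[222-.44,208-.44])
c=S['ee_pos']+r[:,1]*.005; n=r[:,1]; P=o+v*(((c-o)@n)/(v@n))[:,None]; T=(P-S['ee_pos'])@r; print(T*1000)
for k in (0,4):
    q=T[k:k+4]; e=(q[1]+q[2]-q[0]-q[3])/2; u=(q[0]+q[1]-q[2]-q[3])/2; print('centre',q.mean(0)*1000,'roll(y_t z/x)',e[2]/e[0],'z_t x/z',u[0]/-u[2],np.linalg.norm(e),np.linalg.norm(u))
E
```

```text
t 35.15 p [ 0.5373 -0.0923  0.2104] w 0.0098 F [ 0.93  0.01 -3.89] M [ 0.01  0.88 -0.  ]
[[0.041, 0.881, 0.471], [0.998, -0.016, -0.056], [-0.042, 0.472, -0.881]] q [-0.356  0.051  0.404  2.276  0.049  0.326 -0.03 ]
[[-50.6276   5.     -29.5686]
 [ 49.3064   5.     -23.5822]
 [ 41.316    5.      94.6072]
 [-56.0131   5.      88.3735]
 [-53.7181   5.     -44.4467]
 [ 54.6965   5.     -37.3207]
 [ 42.3759   5.     108.6881]
 [-62.166    5.     102.9528]]
centre [-4.0046  5.     32.4575] roll(y_t z/x) 0.061948159435487385 z_t x/z 0.05664624359756362 0.09882066288761056 0.1182549788216342
centre [-4.7029  5.     32.4684] roll(y_t z/x) 0.06039399356596975 z_t x/z 0.07078349038953938 0.10667226793005094 0.14707119211054814
```

Emit:
play_rows(deltas=[{"dp": [0, -0.1, -0.05], "yaw": 0, "jaw": 0}, {"dp": [0, -0.1, -0.05], "yaw": 0, "jaw": 0}, {"dp": [0, -0.08, 0.15], "yaw": 0, "jaw": 0}, {"dp": [0, -0.08, 0.15], "yaw": 0, "jaw": 0}, {"dp": [0, -0.08, 0.15], "yaw": 0, "jaw": 0}, {"dp": [0, -0.08, 0.15], "yaw": 0, "jaw": 0}, {"dp": [0, 0, 0], "yaw": 0, "jaw": 0}, {"dp": [0, 0, 0], "yaw": 0, "jaw": 0}], grip_force=20)

```text
clock: 36.15
ee_pos: [0.5254, -0.0934, 0.1694]
ee_rot: [0.695, 0.675, 0.156, 0.191]
ft_force: [-1.3, 0.5, -0.6]
gripper_width: 0.01
```

```bash
sed -i 's/CT=np.array(\[-.0065,0,.0375\])/CT=np.array([-.005,0,.035])/' h.py; python3 - <<'E'
from h import *
rep2(.010,-.009,.005); favg(2)
f=snap('scene','s10')['frame'][200:290,215:305]; cv2.imwrite('pics/c10.png',cv2.resize(f,None,fx=6,fy=6,interpolation=cv2.INTER_CUBIC))
E
```

```text
t 36.15 p [ 0.5254 -0.0934  0.1694] w 0.01 F [-1.3   0.54 -0.56] M [0.26 0.87 0.13]
[[0.04, 0.879, 0.475], [0.998, -0.016, -0.055], [-0.041, 0.477, -0.878]] q [-0.313  0.111  0.374  2.343 -0.043  0.197  0.06 ]
tilt [28.6 -6.7 -1. ] lean 29.0 origin in seat mm [13.  -9.9 25.9] x_t [0.879 0.004 0.477] y_t [ 0.041  0.995 -0.085] z_t [-0.475  0.095  0.875]
go tool mm [  1.7 -12.6  16.8] shares [ 0.03 -0.21  0.28]
Favg [-1.19  0.19 -0.97] along view -1.47 M [0.267 0.968 0.116]
```

View pics/c10.png

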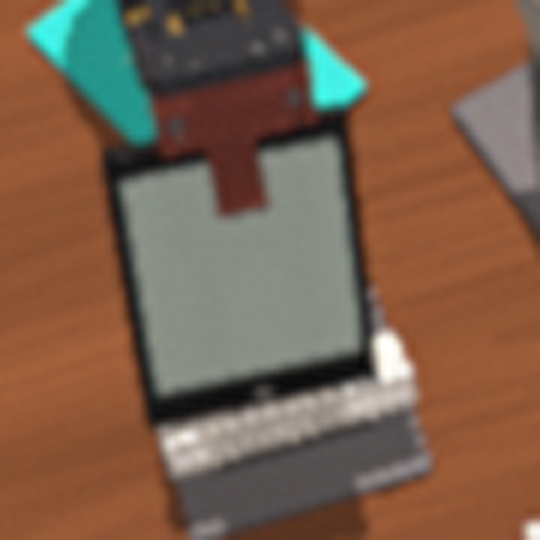

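Emit:
play_rows(deltas=[{"dp": [0, 0, -0.1], "yaw": 0, "jaw": 0}, {"dp": [0, -0.08, -0.02], "yaw": 0, "jaw": 0}, {"dp": [0, -0.08, 0], "yaw": 0, "jaw": 0}, {"dp": [0, -0.08, 0], "yaw": 0, "jaw": 0}, {"dp": [0, 0, 0.06], "yaw": 0, "jaw": 0}, {"dp": [0, 0, 0.08], "yaw": 0, "jaw": 0}, {"dp": [0, 0, 0], "yaw": 0, "jaw": 0}, {"dp": [0, 0, 0], "yaw": 0, "jaw": 0}])

```text
clock: 37.3
ee_pos: [0.5126, -0.093, 0.161]
ee_rot: [0.695, 0.675, 0.156, 0.191]
ft_force: [-0.6, 0.3, -3.9]
gripper_width: 0.0103
```

```bash
cat >> h.py <<'E'
def slot():
    s=state(); r=R.from_quat(s['ee_rot']).as_matrix(); o=s['ee_pos']+r@(CT-.075*ZT-[0,.005,0])-SEAT; x=o@SX*1000;z=o[2]*1000; print('u %.1f w %.1f y %.1f'%(x*.906+z*.423,-x*.423+z*.906,o@SY*1000))
E
python3 - <<'E'
from h import *
rep2(.008,-.009,.004); slot(); favg(3)
E
```

```text
t 37.3 p [ 0.5126 -0.093   0.161 ] w 0.0103 F [-0.61  0.3  -3.94] M [0.04 0.97 0.04]
[[0.04, 0.879, 0.476], [0.998, -0.015, -0.055], [-0.041, 0.477, -0.878]] q [-2.390e-01  1.070e-01  2.940e-01  2.372e+00  1.500e-02  1.690e-01
  2.000e-03]
tilt [28.6 -6.6 -1. ] lean 29.0 origin in seat mm [ 0.3 -9.6 17.5] x_t [0.879 0.005 0.477] y_t [ 0.041  0.996 -0.085] z_t [-0.475  0.094  0.875]
go tool mm [ 1.3  0.3 15.5] shares [0.02 0.01 0.26]
u 7.7 w 15.7 y -9.6
Favg [-0.24  0.41 -3.44] along view -2.32 M [0.027 0.932 0.029]
```

Emit:
play_rows(deltas=[{"dp": [0, 0, 0.05], "yaw": 0, "jaw": 0}, {"dp": [0, 0, 0.05], "yaw": 0, "jaw": 0}, {"dp": [0, 0, 0.05], "yaw": 0, "jaw": 0}, {"dp": [0, 0, 0.03], "yaw": 0, "jaw": 0}, {"dp": [0, 0, 0], "yaw": 0, "jaw": 0}, {"dp": [0, 0, 0], "yaw": 0, "jaw": 0}, {"dp": [0, 0, 0], "yaw": 0, "jaw": 0}, {"dp": [0, 0, 0], "yaw": 0, "jaw": 0}], grip_force=15)

```text
clock: 38.45
ee_pos: [0.5175, -0.0934, 0.1523]
ee_rot: [0.695, 0.676, 0.156, 0.191]
ft_force: [-1.7, -0.6, -1.1]
gripper_width: 0.0102
```

```bash
python3 - <<'E'
from h import *
rep2(.008,-.009,.004); slot(); favg(3)
E
```

```text
t 38.45 p [ 0.5175 -0.0934  0.1523] w 0.0102 F [-1.73 -0.58 -1.05] M [-0.02  1.13 -0.04]
[[0.038, 0.879, 0.475], [0.998, -0.014, -0.056], [-0.042, 0.476, -0.878]] q [ 0.215  0.148 -0.193  2.343  0.418  0.171 -0.392]
tilt [28.5 -6.7 -0.9] lean 28.9 origin in seat mm [  5.1 -10.1   8.7] x_t [0.879 0.006 0.476] y_t [ 0.04   0.995 -0.086] z_t [-0.474  0.095  0.875]
go tool mm [1.3 0.3 5.4] shares [0.02 0.   0.09]
u 8.3 w 5.7 y -10.1
Favg [-1.7  -0.26 -0.87] along view -1.87 M [ 1.000e-03  1.116e+00 -3.300e-02]
```

Emit:
play_rows(deltas=[{"dp": [0, 0, 0.03], "yaw": 0, "jaw": 0}, {"dp": [0, 0, 0.04], "yaw": 0, "jaw": 0}, {"dp": [0, 0, 0.04], "yaw": 0, "jaw": 0}, {"dp": [0, 0, 0], "yaw": 0, "jaw": 0}, {"dp": [0, 0, 0], "yaw": 0, "jaw": 0}, {"dp": [0, 0, 0], "yaw": 0, "jaw": 0}, {"dp": [0, 0, 0], "yaw": 0, "jaw": 0}, {"dp": [0, 0, 0], "yaw": 0, "jaw": 0}], grip_force=8)

```text
clock: 39.6
ee_pos: [0.52, -0.0988, 0.148]
ee_rot: [0.697, 0.673, 0.153, 0.194]
ft_force: [-2.5, -0.3, -0.9]
gripper_width: 0.0104
```

```bash
python3 - <<'E'
from h import *
rep2(.008,-.009,.004); slot(); favg(2)
f=snap('scene','s11')['frame'][200:290,215:305]; cv2.imwrite('pics/c11.png',cv2.resize(f,None,fx=6,fy=6,interpolation=cv2.INTER_CUBIC))
E
```

```text
t 39.6 p [ 0.52   -0.0988  0.148 ] w 0.0104 F [-2.55 -0.26 -0.86] M [-0.18  1.09 -0.09]
[[0.046, 0.879, 0.474], [0.998, -0.018, -0.063], [-0.047, 0.476, -0.878]] q [ 0.302  0.167 -0.28   2.336  0.559  0.173 -0.526]
tilt [28.6 -7.6 -1.2] lean 29.0 origin in seat mm [  7.7 -16.2   4.5] x_t [0.879 0.002 0.476] y_t [ 0.047  0.995 -0.091] z_t [-0.474  0.102  0.875]
go tool mm [ 7.2 -0.   0.2] shares [ 0.12 -0.    0.  ]
u 8.9 w 0.8 y -16.2
Favg [-2.31 -0.68 -0.91] along view -2.43 M [-0.16   1.102 -0.099]
```

View pics/c11.png

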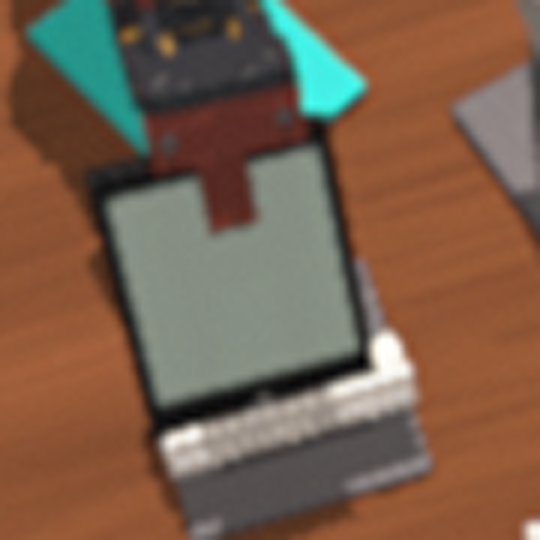

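```bash
cat > cor.py <<'E'
from h import *
def corners(f,pts,sc,org,c=None,n=None):
    s=load(f); S=state(); r=R.from_quat(S['ee_rot']).as_matrix(); o,v=ray(s,np.array(pts)/sc+np.array(org)-.42)
    if c is None: c=S['ee_pos']+r[:,1]*.005; n=r[:,1]
    P=o+v*(((c-o)@n)/(v@n))[:,None]; Q=(P-SEAT)@np.c_[SX,SY,SZ]*1000
    e=(Q[1]+Q[2]-Q[0]-Q[3])/2; u=(Q[0]+Q[1]-Q[2]-Q[3])/2; print(Q.round(1)); e/=np.linalg.norm(e);u/=np.linalg.norm(u)
    b=Q.mean(0)-75*u; print('y_t',e.round(3),'z_t',u.round(3),'bottom mid (screen side)',b.round(1)); return b
E
python3 - <<'E'
from cor import *
np.set_printoptions(suppress=True)
corners('s11',[(103,205),(320,140),(362,355),(160,408)],6,(215,200))
# ledge ends in same picture (lip top line ~ (16.7,+-60,21) rel seat): compare projected to seen
s=load('s11'); v=np.c_[SX,SY,SZ]
print((proj(s,[SEAT+v@np.array([.0167,y,.021]) for y in(-.06,.06)])-[215,200]+.42)*6)
E
```

```text
[[-48.9 -55.3 130.3]
 [-49.7  44.5 131.3]
 [  8.5  39.9  23.8]
 [  6.6 -56.9  27.9]]
y_t [ 0.006  1.    -0.015] z_t [-0.476  0.026  0.879] bottom mid (screen side) [14.8 -8.9 12.4]
[[160.78945594 434.94197856]
 [407.98999056 360.22909513]]
```

Emit:
play_rows(deltas=[{"dp": [0, 0, -0.05], "yaw": 0, "jaw": 0}, {"dp": [0.06, 0, -0.02], "yaw": 0, "jaw": 0}, {"dp": [0.08, 0, 0], "yaw": 0, "jaw": 0}, {"dp": [0, 0, 0.04], "yaw": 0, "jaw": 0}, {"dp": [0, 0, 0.04], "yaw": 0, "jaw": 0}, {"dp": [0, 0, 0], "yaw": 0, "jaw": 0}, {"dp": [0, 0, 0], "yaw": 0, "jaw": 0}, {"dp": [0, 0, 0], "yaw": 0, "jaw": 0}], grip_force=10)

```text
clock: 40.75
ee_pos: [0.5212, -0.0898, 0.1474]
ee_rot: [0.697, 0.673, 0.154, 0.194]
ft_force: [-2.5, 0.1, 0.6]
gripper_width: 0.0096
```

```bash
python3 - <<'E'
from h import *
rep2(.008,-.009,.004); slot(); favg(2)
f=snap('scene','s12')['frame'][200:290,215:305]; cv2.imwrite('pics/c12.png',cv2.resize(f,None,fx=6,fy=6,interpolation=cv2.INTER_CUBIC))
E
```

```text
t 40.75 p [ 0.5212 -0.0898  0.1474] w 0.0096 F [-2.47  0.13  0.64] M [ 0.05  1.04 -0.08]
[[0.046, 0.879, 0.475], [0.998, -0.018, -0.063], [-0.047, 0.477, -0.878]] q [ 0.283  0.168 -0.287  2.338  0.631  0.178 -0.618]
tilt [28.6 -7.6 -1.2] lean 29.1 origin in seat mm [ 8.8 -7.1  4. ] x_t [0.879 0.002 0.477] y_t [ 0.047  0.995 -0.091] z_t [-0.475  0.102  0.874]
go tool mm [-1.9 -0.7 -0.3] shares [-0.03 -0.01 -0.01]
u 9.7 w -0.1 y -7.1
Favg [-2.16 -0.08  0.67] along view -1.19 M [ 0.054  1.045 -0.03 ]
```

View pics/c12.png

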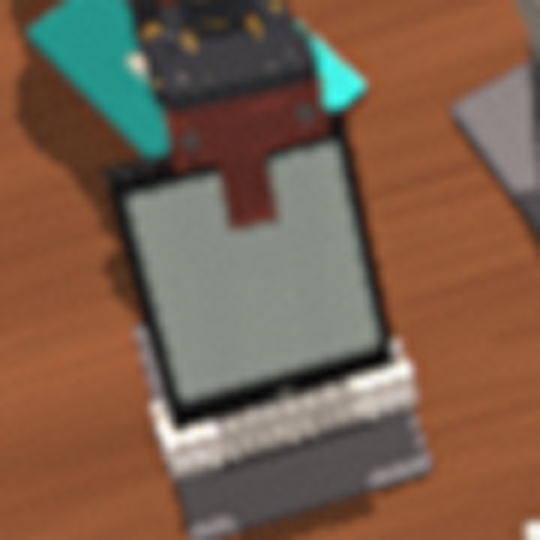

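Emit:
play_rows(deltas=[{"dp": [0, 0, 0], "yaw": 0, "jaw": 0.16}, {"dp": [0, 0, 0], "yaw": 0, "jaw": 0.2}, {"dp": [0, 0, 0], "yaw": 0, "jaw": 0.3}, {"dp": [0, 0, 0], "yaw": 0, "jaw": 0.4}, {"dp": [0, 0, 0], "yaw": 0, "jaw": 0.4}, {"dp": [0, 0, 0], "yaw": 0, "jaw": 0.4}, {"dp": [0, 0, 0], "yaw": 0, "jaw": 0.4}, {"dp": [0, 0, 0], "yaw": 0, "jaw": 0.4}])

```text
clock: 41.9
ee_pos: [0.5238, -0.0889, 0.1491]
ee_rot: [0.696, 0.673, 0.156, 0.195]
ft_force: [0.0, -0.3, -0.1]
gripper_width: 0.0352
```

```bash
python3 - <<'E'
from h import *
st(); favg(2); snap('wrist','w13')
f=snap('scene','s13')['frame'][200:290,215:305]; f=cv2.resize(f,None,fx=5,fy=5,interpolation=cv2.INTER_CUBIC)
w=cv2.imread('pics/w13.png'); w=cv2.resize(w,None,fx=.54,fy=.54); o=np.zeros((450,800,3),np.uint8); o[:,:450]=f; o[:216,450:795]=w[:216,:345]; cv2.imwrite('pics/c13.png',o)
E
```

```text
t 41.9 p [ 0.5238 -0.0889  0.1491] w 0.0352 F [ 0.03 -0.27 -0.12] M [-0.05  0.49  0.  ]
[[0.044, 0.876, 0.48], [0.998, -0.017, -0.062], [-0.046, 0.481, -0.875]] q [ 0.293  0.168 -0.298  2.334  0.639  0.177 -0.625]
Favg [ 0.02 -0.22 -0.23] along view -0.17 M [-0.023  0.529 -0.006]
```

View pics/c13.png

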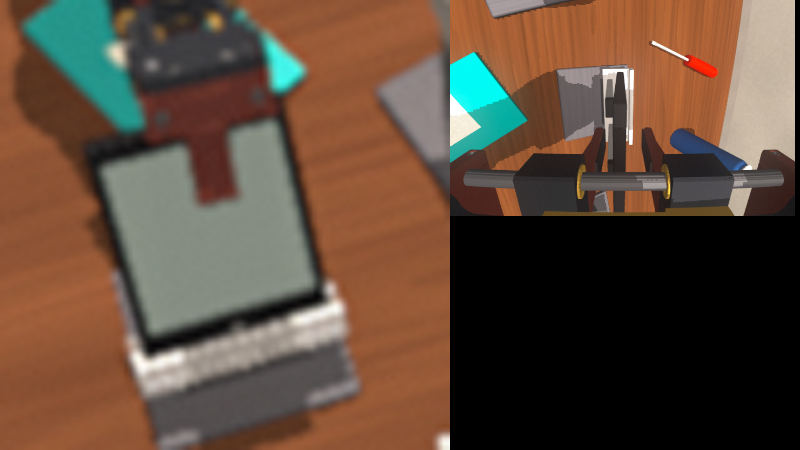

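Emit:
play_rows(deltas=[{"dp": [0, 0, -0.2], "yaw": 0, "jaw": 0.55}, {"dp": [0, 0, -0.3], "yaw": 0, "jaw": 0.55}, {"dp": [0, 0, -0.4], "yaw": 0, "jaw": 0.55}, {"dp": [0, 0, -0.4], "yaw": 0, "jaw": 0.55}, {"dp": [0, 0, -0.4], "yaw": 0, "jaw": 0.55}, {"dp": [0, 0, -0.6], "yaw": 0, "jaw": 0.55}, {"dp": [0, 0, -0.6], "yaw": 0, "jaw": 0.55}, {"dp": [0, 0, -0.6], "yaw": 0, "jaw": 0.55}])

```text
clock: 43.1
ee_pos: [0.419, -0.0748, 0.3356]
ee_rot: [0.696, 0.674, 0.155, 0.192]
ft_force: [0.9, 0.2, 0.1]
gripper_width: 0.0484
```

```bash
python3 - <<'E'
from h import *
st(); snap('top','t14')
f=snap('scene','s14')['frame']; cv2.imwrite('pics/c14.png',cv2.resize(f[200:290,215:305],None,fx=6,fy=6,interpolation=cv2.INTER_CUBIC))
E
```

```text
t 43.1 p [ 0.419  -0.0748  0.3356] w 0.0484 F [0.93 0.16 0.11] M [-0.02  0.46 -0.  ]
[[0.042, 0.879, 0.475], [0.998, -0.016, -0.058], [-0.043, 0.476, -0.878]] q [ 0.527 -0.329 -0.399  2.255 -0.191  0.699  0.199]
```

View pics/c14.png

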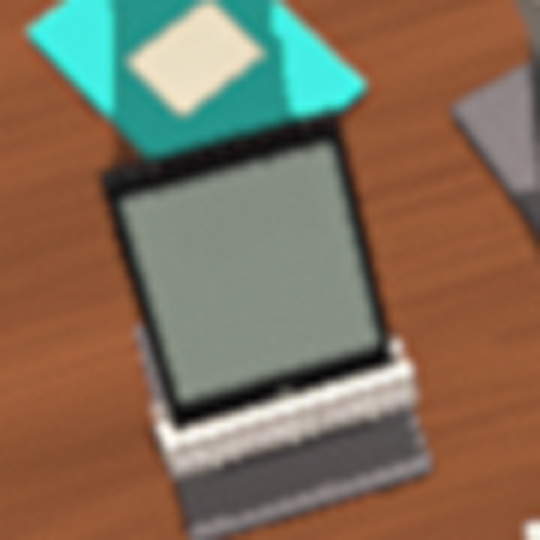

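View pics/s14.png

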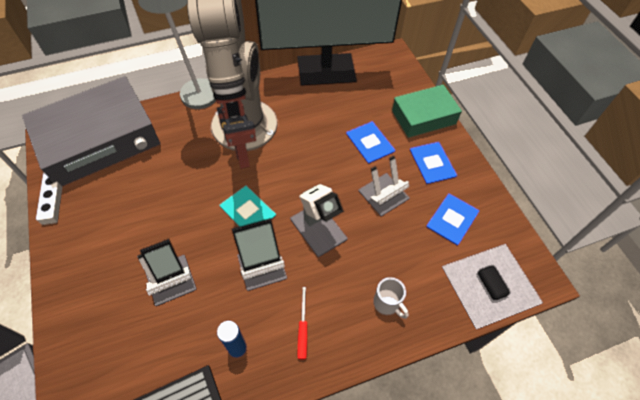

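```bash
python3 - <<'E'
from h import *
f=cv2.imread('pics/t14.png')[150:210,350:420]; cv2.imwrite('pics/c15.png',cv2.resize(f,None,fx=8,fy=8,interpolation=cv2.INTER_CUBIC))
E
```

```text
(no output)
```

View pics/c15.png

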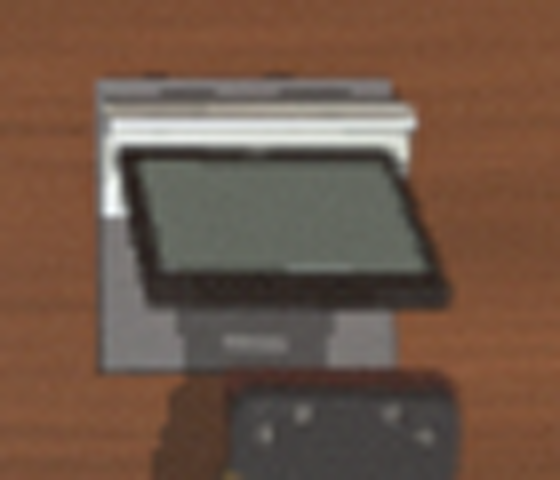

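```bash
python3 - <<'E'
from h import *
np.set_printoptions(suppress=True,precision=3)
t=load('t14'); s=load('s14')
T=np.array([(432,268),(155,272),(138,163),(392,163)])/8+[350-.44,150-.44]; S=np.array([(122,195),(340,140),(382,345),(183,403)])/6+[215-.42,200-.42]
P=tri(t,T,s,S); print('gap mm',P[:,3]*1000); Q=(P[:,:3]-SEAT)@np.c_[SX,SY,SZ]*1000; print(Q)
e=(Q[1]+Q[2]-Q[0]-Q[3])/2; u=(Q[0]+Q[1]-Q[2]-Q[3])/2; print(np.linalg.norm(e),np.linalg.norm(u)); e/=np.linalg.norm(e);u/=np.linalg.norm(u)
n=np.cross(e,u); o=Q.mean(0)-75*u-10*n; print('y_t',e,'z_t',u,'lean',np.degrees(np.arccos(u[2])),'origin',o)
# hood and bystanders vs start
a=cv2.imread('pics/top0.png').astype(int); b=cv2.imread('pics/t14.png').astype(int); d=np.abs(a-b).sum(2)
for n,(x0,x1,y0,y1) in dict(mug=(268,302,82,128),sd=(345,378,82,150),can=(405,440,88,126),small=(438,492,165,214)).items(): print(n,(d[y0:y1,x0:x1]>60).sum())
E
```

```text
gap mm [0.746 0.653 0.795 1.979]
[[-47.086 -46.809 137.88 ]
 [-47.754  52.527 130.067]
 [  7.023  49.479  25.343]
 [  7.036 -48.087  28.065]]
98.59265212710845 120.31747677468938
y_t [-0.003  0.999 -0.053] z_t [-0.453  0.018  0.892] lean 26.93047438231005 origin [4.834 0.157 8.953]
mug 0
sd 0
can 0
small 0
```

```bash
python3 -c "
from plant import state, sign_off
s=state(); print(s['clock'],s['ft_force']); print(sign_off())"
```

```text
43.2 [ 0.38108892 -0.9549387   0.00417499]
the job is handed in; nothing more can be done
None
```

I pressed the larger tablet on the reader's hood, set it down in the empty stand, let go and handed the job in at 43.2 s. `sign_off` gives no verdict.

- **Tilt:** the moves only allow shifts and a turn about the tool's own axis. I got the lean by driving the arm to its joint limits, about 27° for the pinch, 41° at the reader and 29° for the set-down.
- **Reader:** the back was within 2° of square to the hood, by arm pose, with about 3° of roll. The middle was about 1 to 2 mm off the hood's middle by my estimate. The push was about 4.4 N, which I read as 5 to 6 mm of give, held for about 3.5 s. I worked the give out from force and position, since the hood joint can't be read directly.
- **Set-down:** my first lowering touched the stand's lip, so I backed off and went in behind it. One corner landed first, then the tablet turned level in a light grip. I shifted it about 8 mm sideways to centre it before opening the jaws.
- **Last check (two views):**
  - The tablet leans about 27° and is square to the stand within about 3°. Its origin is about 5 mm in x, 0 mm in y and 9 mm in z from the seat point.
  - The z reading disagrees with the arm pose, which gave 4 mm. The cameras also put the prong bases about 7 mm too high, so I take the tablet as fully down.
  - The two triangulated top corners differ by about 8 mm in height, more than I expected. I put this down to pixel error.
  - The top view shows no change around the mug, can, screwdriver or small tablet. The gripper was clear and the force near zero. Nothing was pressing on the hood, but I did not measure that it had sprung back.

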